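# Lay out the seasoning board for service

## Task

Lay out the seasoning board: stand the mill on the middle circle, the green-capped jar on the circle directly behind the tin, the white-capped jar on the circle directly behind the speckled pot, and the stack of black cups centred on top of the tin, everything upright. Behind means on the board's far side from you. Leave the tin, the pot and the red-and-white timer where they stand.

Things in the scene. Friction and masses are not known exactly. Their poses are not given: they have to be found in the camera images.
- board: Fixed light wooden board, 200 x 200 mm, 12 thick. Origin: centre of its underside; x points to its back, away from the robot, y to its left; stands turned about 0.37 to 0.61 rad to the left. Five flat brown circles, 78 mm across (only drawn): one in the middle, four at x = +-60, y = +-60 mm. The tin and the pot stand on the two front ones (x = -60); the other three are empty.
- tin: Short closed food tin, silver flat lid, dark blue label, 75 mm across, 58 mm tall, loose, on the front left or front right circle of the board (it changes). Origin: centre of its underside; axes parallel to the board's, so the circle behind it is at x = +120 mm, y = 0. Must stay put.
- pot: Open white pot with dark speckles, 73 mm across, 65 mm tall, loose, on the other front circle. Origin and axes as for the tin. Must stay put.
- mill: Salt mill, grey and white, domed top with small holes, round, 44 mm across below and 34 mm in its top 16 mm, 90 mm tall, 0.1 kg. Origin: centre of its underside; z up. Starts upright in a compartment of the black caddy on the right (side wall 90 mm, end walls 110 mm high, floor at table height), or on the open table at the left.
- green_jar: Clear spice jar with a GREEN cap and green contents, round, 41 mm across, 103 mm tall, 0.11 kg. Origin: centre of its underside; z up. Starts upright in a compartment of the black caddy on the right (side wall 90 mm, end walls 110 mm high, floor at table height), or on the open table at the left.
- white_jar: Clear spice jar with a WHITE cap and a dark label, round, 41 mm across, 107 mm tall, 0.11 kg. Origin: centre of its underside; z up. Starts upright in a compartment of the black caddy on the right (side wall 90 mm, end walls 110 mm high, floor at table height), or on the open table at the left.
- cups: Stack of matt black portion cups, upside down, moves as one piece: round, 63 mm across at the foot, narrower towards the top, 61 mm tall, 0.05 kg. Origin: centre of its underside; z up. Starts upright on the open table at the left; grip across the upper half.
- timer: Bystander: round red-and-white kitchen timer, 67 mm across, 36 mm tall, loose, in the caddy or on the table at the left. Origin: centre of its underside; z up. Must stay where it is.

How it is judged:
By the outcome, as a careful person would: the job done as asked, in the order asked, and still so for the second after the job is handed in, with the robot touching nothing.
It also fails if it takes over 104 s, if anything falls off the work surface, if the arm or the gripper's body presses on something with over 40 N, if the wrist force passes 120 N, or if a joint passes its speed limit or range.

## Robot

A 6-joint arm with a two-finger parallel gripper is mounted at the origin on the work surface; the furniture and walls round the work are solid. World frame = base frame: x ahead of the robot, y to its left, z up, the work surface at z = 0. Lengths are in m, angles in degrees, forces in N, time in s.
With the tool pointing down it reaches from about 0.425 to 0.95 m from the base axis. Payload 3.5 kg.
Tool frame: the origin (TCP) lies at the very end of the fingers, on their centre line; the grasp point (between the pads) lies arm.tcp_to_grasp behind it (arm.tcp_to_grasp is the distance from the TCP to the grasp point, in m); z points along the fingers, y is the direction in which the jaws open and shut (so a half turn about z gives the same grasp; the last joint's range is limited). The gripper opens to 85 mm and grips with 20 to 120 N. Pads are 22 mm wide; open, the fingers measure 114 mm over their backs; the gripper's body (76 mm by 85 mm) begins 54 mm behind the grasp point. The pads swing forward as they close: fully open they stand 13 mm farther back than shut.
Start: joints at [58.155, 16.404, 90.338, -0, 73.258, -8.594], TCP at [0.266, 0.62, 0.231] pointing down, gripper open.
Joint ranges: [-158.93, 158.93], [-51.34, 127.21], [12.03, 142.37], [-87.48, 267.48], [13.55, 161.25], [-162.69, 162.69]. Speed limits (degrees/s): [159.86, 159.86, 180, 180, 180, 180].

## Interface

Orientations are given as [roll, pitch, yaw] about the fixed x, y, z axes, in that order (R = Rz(yaw) Ry(pitch) Rx(roll)).
In Python, from cell import arm gives the robot as it stands.
- The arm moves only by the tool move_arm, never from a script. Its argument "commands" is text: rows parted by semicolons, each of 7 numbers parted by spaces: the turn, a rotation vector about the tool's x, y, z in rad, then the shift along the tool's x, y, z in m, then the opening in per cent of the stroke, from 0 (shut) to 100 (fully open). A call has 1 to 8 rows; each row is the pose to reach, as a shift and turn from the pose commanded when the call began, along the tool's axes at that moment; what a row does not reach only later rows make up. A row lasts 1/8 s, in which the tool goes at most 62.5 mm and 10.7 degrees, less where a joint would pass 70% of its speed; a pose out of reach is approached as far as the arm can. A call with a gripper value outside its range is refused whole. The fingers move at their own pace and stop on an object; "newtons" is the grip in N (left out, the last holds). Time passes only in rows, so rows that repeat a pose let the fingers close. It gives the time, the measured TCP pose, the force and the opening at its end, in the units of the state.
- arm.read_state(): the state, without advancing time (a new reading comes with each control period).
- arm.get_image(name): name is "scene" or "top"; returns the picture (384x512x3 uint8, blue, green, red); there is no depth.
- arm.get_calibration(name): a dict with "fx", "fy", "cx", "cy" (pixels), "k1" (the pictures are not rectified: a ray, as slopes to the right and down, at radius r is drawn at 1 + k1 r^2 times it, then the intrinsics apply), "R" (3x3) and "t" (3): a world point X has camera coordinates R X + t. Camera axes: x right, y down, z forward; pixel columns grow to the right and rows downward; lengths in m; the calibration is good to about 2 mm. A picture is of the moment at which its call begins. get_calibration takes no time and is no camera call.
- arm.hand_in(): hands the job in, once; it reports no verdict.
Trained networks look in the newest picture that a camera, given by its name, has taken for a name from the list of things; names that differ only in an ending like _2 or _b are one class to them, and where a whole thing is asked for, a point or a joint stands for the part that bears it (a point fixed in the world has none). Each returns a list of dicts, best first, with "score" (0 to 1); they miss things now and then, are a little off and sometimes report something else, mostly with a low value. They report only what shows in the picture. A call takes as long as a camera call.
- arm.look_for(camera, name): "uv" ([column, row] in pixels, amid what is visible of it).
- arm.tip_of(camera, name): "uv" ([column, row] in pixels: a listed point, or the origin of a listed thing).
The state is a dict: "t": time; "q": joint angles; "joint_vel": joint speeds; "joint_efforts": joint torques, N m; "ee_pos": TCP position; "ee_rot": TCP orientation; "ft_force": force on the tool from outside, world axes, zero at the start; "ft_torque": the same for the moment, N m; "opening": finger opening in m.
Only numpy, scipy, OpenCV 4.12 (cv2) and the standard library are available. Lean on these libraries where they do the work, as an engineer would, in place of code of your own. Each camera call takes 0.05 s, during which the arm holds its last target.

## Working session

There is one attempt and no reset: what is moved stays moved. The work goes in short steps, Python scripts to look and compute and a tool call to move; the robot and the scene stay as the last step left them, time stands still between calls to the robot, and variables do not carry over. Pictures are saved under pics/ and viewed, and the job is handed in when it is done.

Besides the shell and the picture viewer there is one more tool, called by a JSON object that holds its "fn" and its "kwargs". move_arm: Moves the arm, as the interface text tells. Its arguments: {"type":"object","properties":{"commands":{"type":"string"},"newtons":{"type":"number"}},"required":["commands"]}

```bash
ls; mkdir -p pics; python3 - <<'E'
from cell import arm
import cv2
for n in ("scene","top"):
    im=arm.get_image(n); cv2.imwrite(f"pics/{n}0.png",im)
    print(n,arm.get_calibration(n))
print(arm.read_state(), arm.tcp_to_grasp)
for n in ("scene","top"):
    for o in ("board","tin","pot","mill","green_jar","white_jar","cups","timer"):
        try: print(n,o,[(d['uv'],round(d['score'],2)) for d in arm.tip_of(n,o)[:3]],[(d['uv'],round(d['score'],2)) for d in arm.look_for(n,o)[:3]])
        except Exception as e: print(n,o,e)
print(arm.read_state()['t'])
E
```

```text
pics
scene {'fx': 389.88051062832096, 'fy': 389.88051062832096, 'cx': 258.67489626628924, 'cy': 196.04550956228297, 'k1': -0.12389306078360739, 'R': array([[-0.65893548, -0.75217471,  0.00610277],
       [-0.43435564,  0.3738642 , -0.8194881 ],
       [ 0.61411661, -0.54264056, -0.57306371]]), 't': array([0.29410656, 0.21229032, 0.74936304])}
top {'fx': 374.0269106804848, 'fy': 374.0269106804848, 'cx': 256.4674258485932, 'cy': 191.80456776233078, 'k1': -0.05184255362700052, 'R': array([[-0.00636015, -0.99986886,  0.01489314],
       [-0.99602945,  0.0050118 , -0.08888312],
       [ 0.08879682, -0.01539932, -0.99593071]]), 't': array([0.02176797, 0.43260537, 0.92904527])}
{'t': 0.1, 'q': array([ 5.81552432e+01,  1.64498762e+01,  9.04156121e+01, -1.83198278e-03,
        7.32575550e+01, -8.59468708e+00]), 'joint_vel': array([ 0.02106556, -0.14511967, -0.24130457,  0.02124834,  0.03899185,
        0.03463774]), 'joint_efforts': array([ 1.17273466e-03, -4.07292938e+01, -2.93701547e+01, -1.93190685e-04,
        3.36241115e-03, -8.88818107e-06]), 'ee_pos': array([0.26611644, 0.61967603, 0.2
[... 618 characters left out ...]
.9, 140.1], 0.57)]
scene cups [([125.9, 263.3], 0.61)] [([168.6, 267.5], 0.23)]
scene timer [([167.9, 273.5], 0.64)] [([164.5, 267.1], 0.57), ([124.3, 256.1], 0.23)]
top board [([235.2, 163.2], 0.83)] [([271.3, 169.8], 0.75)]
top tin [([271.1, 172.4], 0.78)] [([270.4, 175.7], 0.75)]
top pot [([227.2, 189.6], 0.81)] [([224.9, 188.5], 0.9)]
top mill [([380.8, 227.3], 0.63)] [([386.4, 234.0], 0.66)]
top green_jar [([356.4, 194.7], 0.75)] []
top white_jar [([346.4, 154.4], 0.89)] [([350.8, 152.4], 0.87)]
top cups [([123.6, 183.0], 0.68), ([346.6, 158.6], 0.66)] [([121.8, 183.6], 0.56), ([350.7, 152.2], 0.24)]
top timer [([143.0, 212.2], 0.59)] [([142.4, 212.7], 0.58), ([385.0, 231.3], 0.57)]
1.7
```

```bash
python3 - <<'E'
import cv2
for n,(x0,y0,x1,y1) in {"scene":(80,100,400,310),"top":(80,100,420,280)}.items():
    im=cv2.imread(f"pics/{n}0.png")[y0:y1,x0:x1]; s=2.35
    cv2.imwrite(f"pics/{n}0z.png",cv2.resize(im,None,fx=s,fy=s,interpolation=cv2.INTER_CUBIC))
E
```

```text
(no output)
```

View pics/scene0.png

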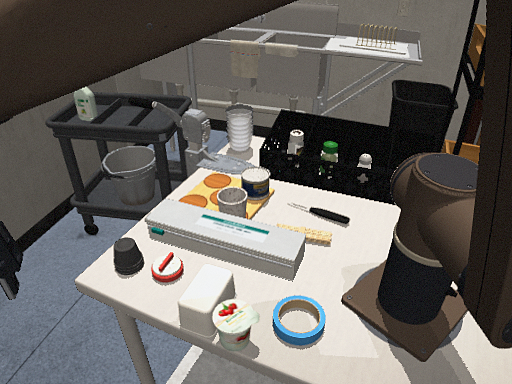

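View pics/top0.png

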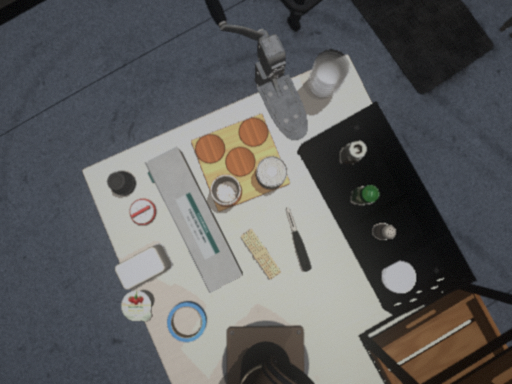

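```bash
ls -la pics
```

```text
total 1660
drwxr-xr-x 2 agent agent   4096 Dec  6 23:07 .
drwxr-xr-x 3 agent agent   4096 Dec  6 23:07 ..
-rw-r--r-- 1 agent agent 384112 Dec  6 23:07 scene0.png
-rw-r--r-- 1 agent agent 582248 Dec  6 23:07 scene0z.png
-rw-r--r-- 1 agent agent 306117 Dec  6 23:07 top0.png
-rw-r--r-- 1 agent agent 410324 Dec  6 23:07 top0z.png
```

View pics/top0z.png

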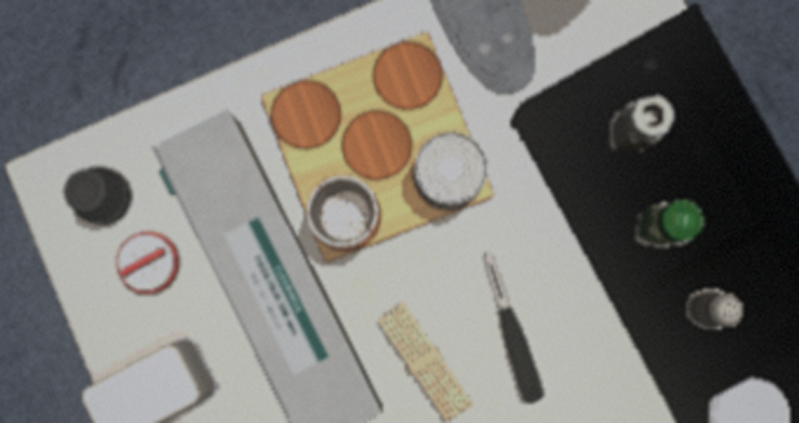

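View pics/scene0z.png

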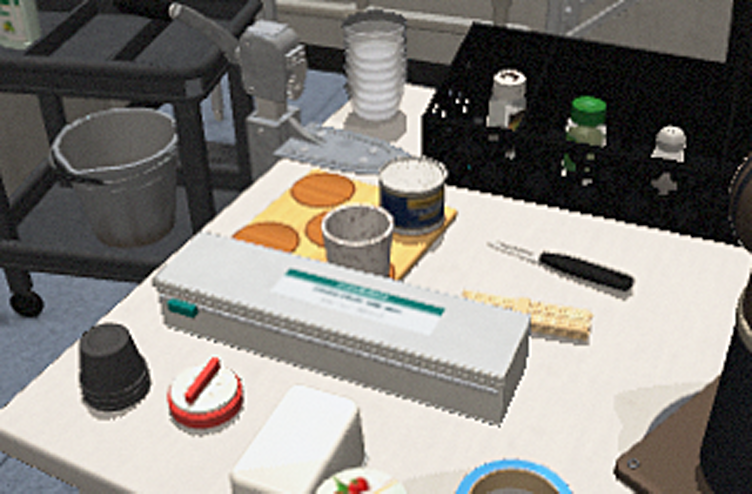

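```bash
cat > h.py <<'E'
import numpy as np, cv2
from cell import arm
def ray(n,uv):
    c=arm.get_calibration(n); K=np.array([[c['fx'],0,c['cx']],[0,c['fy'],c['cy']],[0,0,1]])
    p=cv2.undistortPoints(np.array([[uv]],float),K,np.array([c['k1'],0,0,0,0.]))[0,0]
    R=np.array(c['R']);t=np.array(c['t']); return -R.T@t, R.T@np.array([p[0],p[1],1])
def atz(n,uv,z):
    o,d=ray(n,uv); return (o+d*(z-o[2])/d[2])
def proj(n,X):
    c=arm.get_calibration(n); K=np.array([[c['fx'],0,c['cx']],[0,c['fy'],c['cy']],[0,0,1]])
    X=np.atleast_2d(np.array(X,float))
    return cv2.projectPoints(X,cv2.Rodrigues(np.array(c['R']))[0],np.array(c['t']),K,np.array([c['k1'],0,0,0,0.]))[0][:,0]
def tri(a,b):
    o1,d1=ray("scene",a);o2,d2=ray("top",b)
    s=np.linalg.lstsq(np.c_[d1,-d2],o2-o1,rcond=None)[0]
    p,q=o1+d1*s[0],o2+d2*s[1]; return (p+q)/2, np.linalg.norm(p-q)
E
python3 - <<'E'
from h import *
np.set_printoptions(precision=4,suppress=True)
S=dict(board=(224.2,196.4),tin=(256.4,192.1),pot=(230.7,213.1),mill=(361.5,180.2),green_jar=(324.6,173.2),white_jar=(291.1,163.5),cups=(125.9,263.3),timer=(167.9,273.5))
T=dict(board=(235.2,163.2),tin=(271.1,172.4),pot=(227.2,189.6),mill=(380.8,227.3),green_jar=(356.4,194.7),white_jar=(346.4,154.4),cups=(123.6,183),timer=(143,212.2))
for k in S:
    z=0.012 if k in('tin','pot') else 0
    print(k,tri(S[k],T[k]),atz("scene",S[k],z)[:2],atz("top",T[k],z)[:2])
# caddy corners
for uv in [(299,152),(376,103),(474,275),(388,312)]: print(uv,atz("top",uv,.1),atz("top",uv,0))
im=cv2.imread("pics/top0.png")[95:315,290:480]
g=(np.clip((im/255.)**0.45*1.3,0,1)*255).astype(np.uint8)
cv2.imwrite("pics/cad_top.png",cv2.resize(g,None,fx=2.7,fy=2.7,interpolation=cv2.INTER_CUBIC))
im=cv2.imread("pics/scene0.png")[100:210,250:410]
g=(np.clip((im/255.)**0.45*1.3,0,1)*255).astype(np.uint8)
cv2.imwrite("pics/cad_sc.png",cv2.resize(g,None,fx=5,fy=5,interpolation=cv2.INTER_CUBIC))
E
```

```text
board (array([0.504 , 0.0712, 0.0236]), np.float64(0.004576707803806018)) [0.5297 0.0502] [0.5095 0.0739]
tin (array([ 0.4824, -0.0205,  0.0072]), np.float64(0.0042842608480137484)) [ 0.4755 -0.0173] [ 0.4832 -0.0187]
pot (array([0.44  , 0.0948, 0.0177]), np.float64(0.003488839925130708)) [0.4474 0.0916] [0.4394 0.0939]
mill (array([ 0.34  , -0.3045, -0.0038]), np.float64(0.0008882771216222511)) [ 0.3365 -0.2996] [ 0.3404 -0.3029]
green_jar (array([ 0.4255, -0.2391,  0.0061]), np.float64(0.0011882060980022008)) [ 0.432  -0.2467] [ 0.4255 -0.2413]
white_jar (array([ 0.5349, -0.2153, -0.0008]), np.float64(0.00805527926543151)) [ 0.5366 -0.2113] [ 0.5319 -0.218 ]
cups (array([0.4609, 0.3662, 0.0026]), np.float64(0.007422042287537726)) [0.4669 0.3679] [0.4591 0.3637]
timer (array([ 0.383 ,  0.3118, -0.002 ]), np.float64(0.000783465260314256)) [0.3809 0.3123] [0.3832 0.3115]
(299, 152) [ 0.5188 -0.0799  0.1   ] [ 0.5385 -0.0931  0.    ]
(376, 103) [ 0.6381 -0.2677  0.1   ] [ 0.6716 -0.3027  0.    ]
(474, 275) [ 0.2274 -0.4874  0.1   ] [ 0.2134 -0.5478  0.    ]
(388, 312) [ 0.1474 -0.2792  0.1   ] [ 0.1242 -0.3154  0.    ]
```

View pics/cad_top.png

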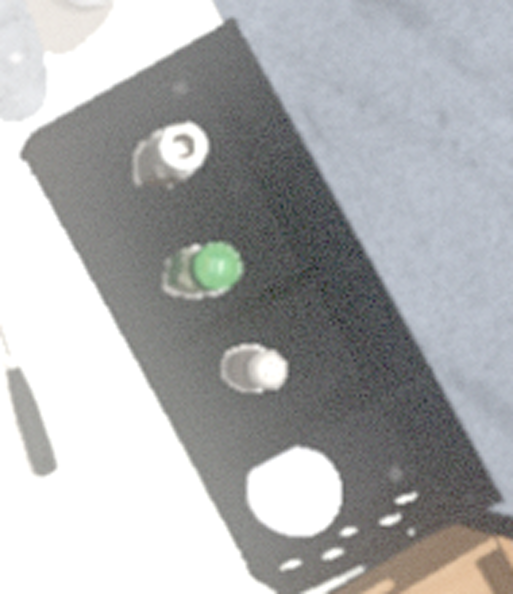

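View pics/cad_sc.png

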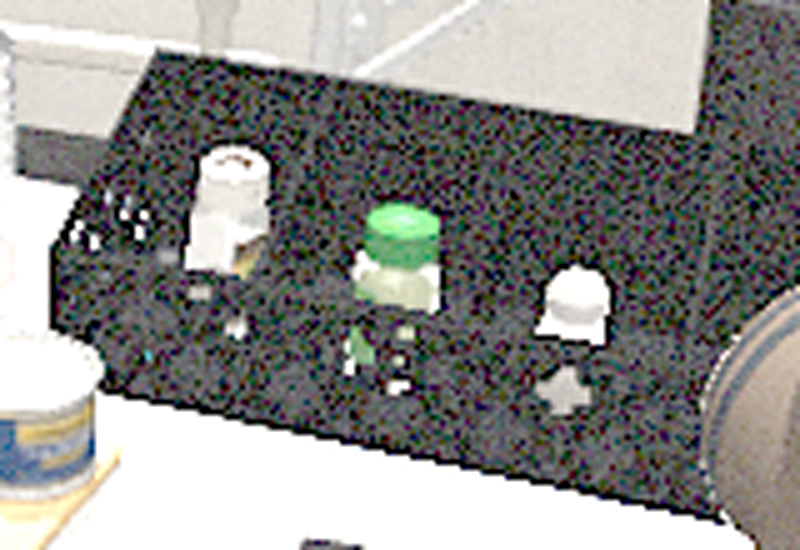

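```bash
python3 - <<'E'
from h import *
for n in ("scene","top"):
    a=np.mean([arm.get_image(n).astype(np.float32) for _ in range(8)],0); np.save(f"avg_{n}.npy",a)
a=np.load("avg_top.npy")[95:315,290:480]; print(np.percentile(a,[5,25,50,75]))
g=np.clip((a-5)*4,0,255).astype(np.uint8)
cv2.imwrite("pics/cad_top2.png",cv2.resize(g,None,fx=2.7,fy=2.7,interpolation=cv2.INTER_CUBIC))
a=np.load("avg_scene.npy")[100:210,250:410]
print(np.percentile(a,[5,25,50,75]))
g=np.clip((a-2)*8,0,255).astype(np.uint8)
cv2.imwrite("pics/cad_sc2.png",cv2.resize(g,None,fx=5,fy=5,interpolation=cv2.INTER_CUBIC))
E
```

```text
[ 12.125  25.75   68.125 146.75 ]
[  6.     10.875  20.    107.875]
```

View pics/cad_top2.png

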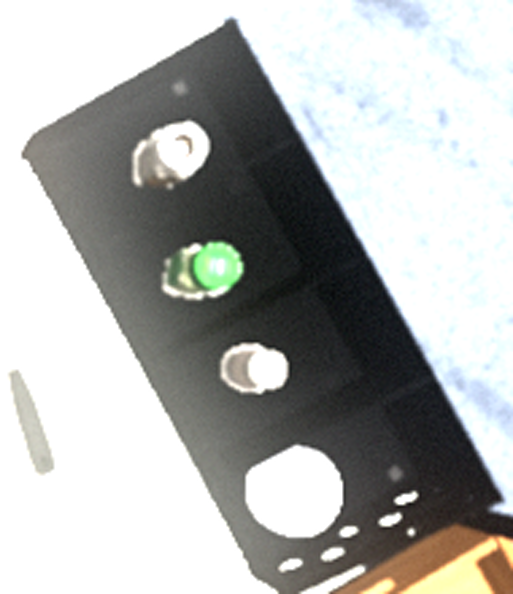

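View pics/cad_sc2.png

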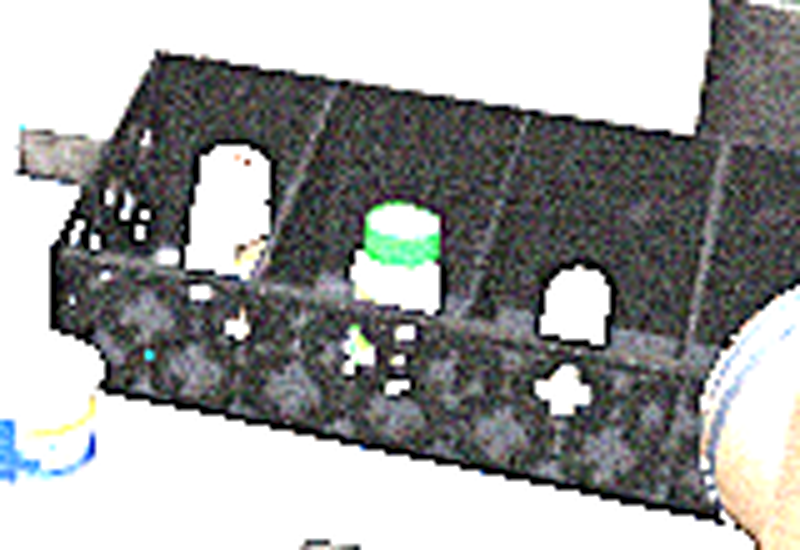

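```bash
python3 - <<'E'
from h import *
np.set_printoptions(precision=4,suppress=True)
L=[atz("scene",p,.09)[:2] for p in [(262,150),(392,172)]]
print("left wall top",L)
d=L[1]-L[0]; print("dir",np.degrees(np.arctan2(-d[1],-d[0])))
Lt=[atz("top",p,.09)[:2] for p in [(301,153),(340,228),(378,298)]]; print("left wall top cam",Lt)
Rt=[atz("top",p,.11)[:2] for p in [(377,103),(472,275)]]; print("right",Rt)
for p in [(300,155),(317,117),(344,162),(356,122),(387,171),(395,128)]: print(p,atz("scene",p,.09)[:2],atz("scene",p,.0)[:2])
# segment in avg top
for n in ("top","scene"):
    a=np.load(f"avg_{n}.npy").astype(np.uint8); hsv=cv2.cvtColor(a,cv2.COLOR_BGR2HSV)
    def blobs(m,tag,amin=60):
        k,_,st,c=cv2.connectedComponentsWithStats(m.astype(np.uint8))
        for i in range(1,k):
            if st[i,4]>amin and st[i,4]<4000: print(n,tag,st[i],c[i])
    H,Sx,V=[hsv[...,i].astype(int) for i in range(3)]
    blobs((H>40)&(H<80)&(Sx>110)&(V>40),"green")
    blobs((H<14)&(Sx>130)&(V>60),"brown",150)
    blobs((H>16)&(H<32)&(Sx>70)&(V>100),"board",150)
    if n=="top": cv2.imwrite("pics/z.png",cv2.resize(a[100:250,90:300],None,fx=3.7,fy=3.7,interpolation=cv2.INTER_CUBIC))
E
```

```text
left wall top [array([ 0.535 , -0.0891]), array([ 0.2319, -0.2661])]
dir 30.283542052379012
left wall top cam [array([ 0.5184, -0.0859]), array([ 0.3404, -0.1745]), array([ 0.1776, -0.26  ])]
right [array([ 0.6347, -0.2667]), array([ 0.2289, -0.4766])]
(300, 155) [ 0.447  -0.1486] [ 0.5562 -0.2712]
(317, 117) [ 0.5888 -0.3776] [ 0.7231 -0.5405]
(344, 162) [ 0.345  -0.2105] [ 0.4364 -0.3441]
(356, 122) [ 0.4822 -0.4461] [ 0.5977 -0.6211]
(387, 171) [ 0.2433 -0.2602] [ 0.3167 -0.4025]
(395, 128) [ 0.3752 -0.5078] [ 0.4719 -0.6937]
top green [362 186  16  16 177] [369.3672 193.7684]
top brown [239 118  28  28 604] [252.8891 131.8278]
top brown [196 135  28  28 616] [209.6948 148.4123]
top brown [226 148  29  28 629] [239.7329 161.3529]
top brown [473 294  27  43 163] [486.1534 313.8221]
top board [ 199  121   80   83 1835] [237.8861 159.8698]
scene green [323 141  15  13 159] [329.9434 146.8176]
scene brown [151 260  32  22 208] [168.3558 275.2596]
scene board [185 181  40  30 350] [205.2829 194.36  ]
scene board [246 194  26  25 213] [253.8122 206.2723]
scene board [282 225  50  19 297] [311.8418 234.4512]
scene board [283 300  37  25 250] [301.536 306.28 ]
```

View pics/z.png

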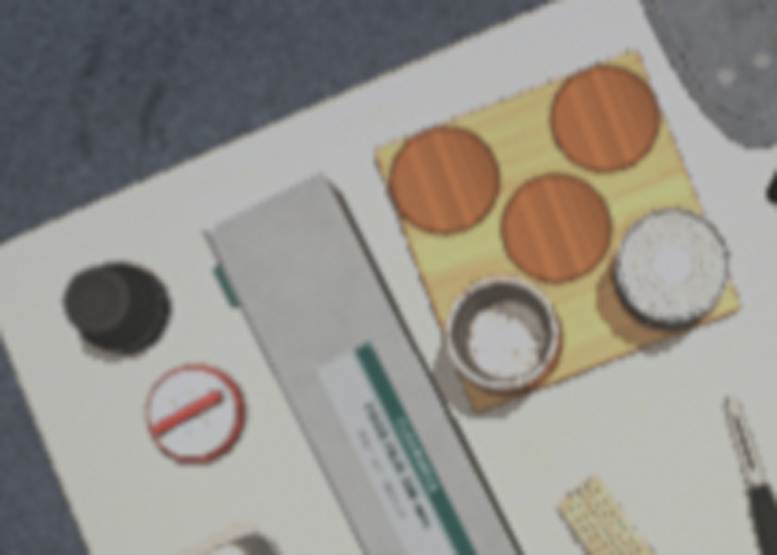

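```bash
python3 - <<'E'
from h import *
np.set_printoptions(precision=4,suppress=True)
M,BL,BR=[atz("top",p,.012)[:2] for p in [(239.73,161.35),(209.69,148.41),(252.89,131.83)]]
print("M",M,"BL",BL,"BR",BR)
yv=BL-BR; print(np.linalg.norm(yv), np.degrees(np.arctan2(-yv[0],yv[1])))
xv=(BL+BR)/2-M; print(np.linalg.norm(xv), np.degrees(np.arctan2(xv[1],xv[0])))
acc={}
for i in range(4):
  for n in("scene","top"):
    arm.get_image(n)
    for o in ("tin","pot","mill","green_jar","white_jar","cups","timer"):
        r=arm.tip_of(n,o)
        if r: acc.setdefault((o,n),[]).append(r[0]['uv'])
for k,v in acc.items():
    z=.012 if k[0] in("tin","pot") else 0
    print(k,np.median(v,0),np.std(v,0),atz(k[1],np.median(v,0),z)[:2])
print(arm.read_state()['t'])
E
```

```text
M [0.5122 0.0617] BL [0.5464 0.1392] BR [0.5896 0.0275]
0.11976910524883376 21.169362439448555
0.059794452504337556 21.151676440309554
('tin', 'scene') [255.9  191.35] [0.5244 0.5244] [ 0.4791 -0.0187]
('pot', 'scene') [231.75 214.75] [1.0425 0.6185] [0.4404 0.0937]
('mill', 'scene') [358.9  178.85] [29.0979  6.7108] [ 0.346  -0.2997]
('green_jar', 'scene') [325.75 173.7 ] [2.2528 0.5123] [ 0.4279 -0.2471]
('white_jar', 'scene') [290.8  163.15] [1.4654 0.7583] [ 0.5388 -0.2121]
('cups', 'scene') [126.95 266.2 ] [1.0256 0.9028] [0.4572 0.3701]
('timer', 'scene') [169.95 272.55] [1.7364 1.7812] [0.3805 0.3075]
('tin', 'top') [269.55 174.8 ] [1.0756 1.4543] [ 0.477  -0.0147]
('pot', 'top') [228.3  191.65] [0.8337 0.5019] [0.4341 0.0911]
('mill', 'top') [380.9  231.95] [0.5788 1.0034] [ 0.3284 -0.3028]
('green_jar', 'top') [356.05 196.05] [1.0305 1.2457] [ 0.422  -0.2402]
('white_jar', 'top') [346.3 156.4] [0.9028 1.3773] [ 0.5266 -0.2176]
('cups', 'top') [125.7 182.3] [0.8165 0.9899] [0.4609 0.3583]
('timer', 'top') [145.85 214.15] [2.031 1.472] [0.3781 0.3041]
5.7
```

```bash
cat > ov.py <<'E'
from h import *
th=np.linspace(0,2*np.pi,60)
def ring(img,n,c,z,r,col,s,off):
    p=proj(n,np.c_[c[0]+r*np.cos(th),c[1]+r*np.sin(th),np.full(60,z)])
    cv2.polylines(img,[np.round((p-off+.5)*s*8).astype(int)],True,col,1,cv2.LINE_AA,3)
def overlay(a,n,box,s,objs,fn,gain=1):
    x0,y0,x1,y1=box
    img=cv2.resize(np.clip(a[y0:y1,x0:x1]*gain,0,255).astype(np.uint8),None,fx=s,fy=s,interpolation=cv2.INTER_CUBIC)
    for c,rings in objs:
        for z,r in rings: ring(img,n,c,z,r,(255,0,255),s,np.array([x0,y0]))
    cv2.imwrite(fn,img)
E
python3 - <<'E'
from ov import *
O=[((.337,-.302),[(0,.022),(.074,.022),(.09,.010)]),((.424,-.242),[(0,.0205),(.103,.0205)]),((.531,-.216),[(0,.0205),(.107,.0205)])]
overlay(np.load("avg_top.npy"),"top",(320,130,430,260),4.6,O,"pics/o1.png",2)
overlay(np.load("avg_scene.npy"),"scene",(270,110,400,200),6,O,"pics/o2.png",2)
C=[((.459,.362),[(0,.0315),(.061,.022)]),((.380,.307),[(0,.0335),(.036,.03)]),((.4779,-.0159),[(.012,.0375),(.07,.0375)]),((.4346,.096),[(.012,.0365),(.077,.0365)])]
overlay(np.load("avg_top.npy"),"top",(95,110,295,240),3.9,C,"pics/o3.png")
overlay(np.load("avg_scene.npy"),"scene",(95,150,290,300),4,C,"pics/o4.png")
E
```

```text
(no output)
```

View pics/o1.png

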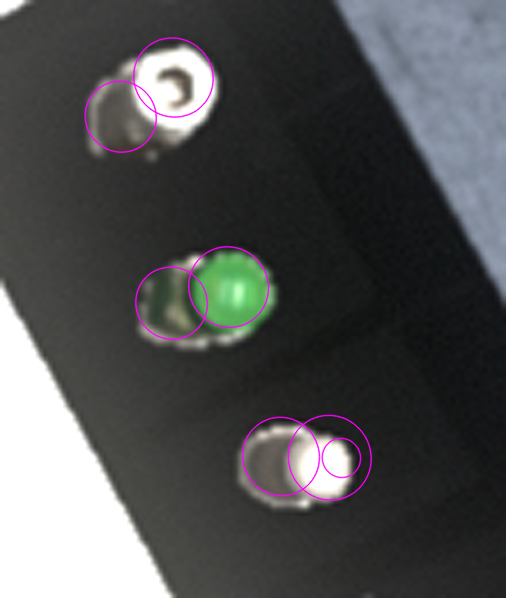

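View pics/o2.png

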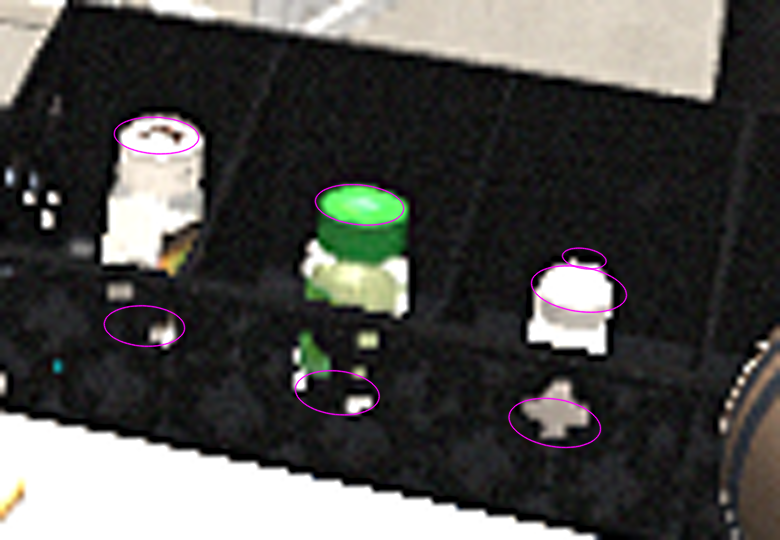

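View pics/o3.png

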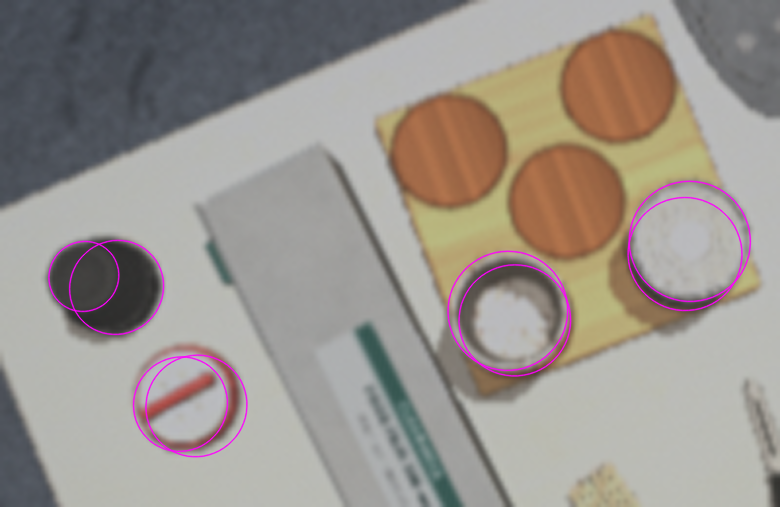

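View pics/o4.png

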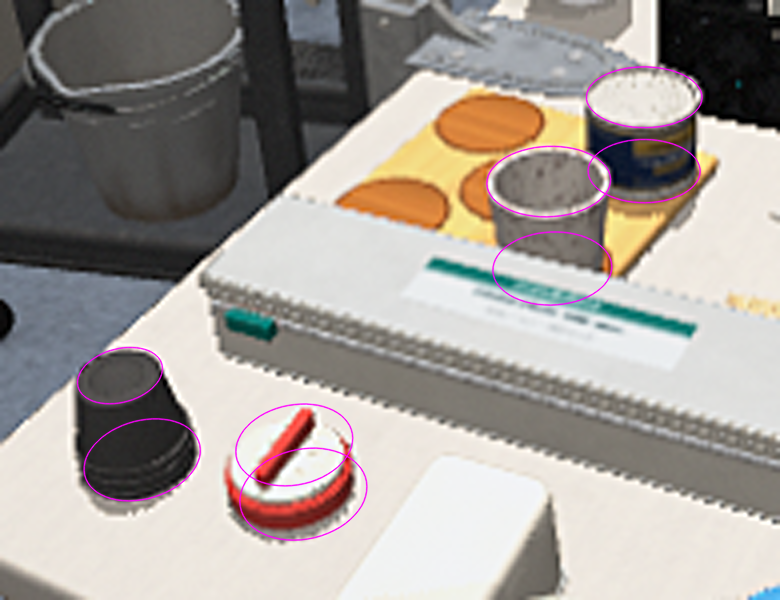

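```bash
cat > mv.py <<'E'
from h import *
from scipy.spatial.transform import Rotation as Ro
import sys
def rel(pts, st=None):
    """pts: list of (x,y,z,yaw); prints tool-frame turn/shift of each from now, tool pointing down"""
    s=st or arm.read_state(); R0=Ro.from_euler('xyz',s['ee_rot'],degrees=True); p0=np.array(s['ee_pos'])
    print("t",round(s['t'],2),"pos",p0.round(4),"rot",s['ee_rot'].round(2),"open",round(s['opening'],4),"F",s['ft_force'].round(1))
    for x,y,z,yaw in pts:
        R=Ro.from_euler('xyz',[180,0,yaw],degrees=True)
        rv=(R0.inv()*R).as_rotvec(); d=R0.inv().apply(np.array([x,y,z])-p0)
        print(np.round(rv,3),np.round(d,4),"rows",max(np.linalg.norm(d)/.0625,np.degrees(np.linalg.norm(rv))/10.7).round(1))
if __name__=="__main__":
    rel([tuple(map(float,a.split(','))) for a in sys.argv[1:]])
E
python3 mv.py .5,.2,.27,70 .47,-.28,.25,28
```

```text
t 5.7 pos [0.2664 0.6202 0.2313] rot [180.     0.   156.75] open 0.0856 F [ 0.4 -0.8 -0.2]
[0.    0.    1.514] [-0.3805 -0.2939 -0.0387] rows 8.1
[ 0.    -0.     2.247] [-0.5424 -0.7467 -0.0187] rows 14.8
```

{"fn": "move_arm", "kwargs": {"commands": "0 0 0.19 -0.025 -0.02 -0.005 85; 0 0 0.38 -0.08 -0.06 -0.01 85; 0 0 0.57 -0.13 -0.1 -0.015 85; 0 0 0.76 -0.18 -0.14 -0.02 85; 0 0 0.95 -0.23 -0.18 -0.025 85; 0 0 1.13 -0.28 -0.22 -0.03 85; 0 0 1.32 -0.33 -0.26 -0.035 85; 0 0 1.5 -0.38 -0.295 -0.04 85"}}

```text
t: 6.7
ee_pos: [0.493, 0.2084, 0.2709]
ee_rot: [179.9, -0.0, 70.5]
ft_force: [0.1, -0.1, 0.4]
opening: 0.0725
```

```bash
python3 mv.py .47,-.28,.25,28 .333,-.298,.22,28
```

```text
t 6.7 pos [0.493  0.2084 0.2709] rot [ 1.7995e+02 -4.0000e-02  7.0460e+01] open 0.0725 F [ 0.1 -0.1  0.4]
[ 0.001 -0.001  0.741] [-0.468   0.1417  0.0207] rows 7.8
[ 0.001 -0.001  0.741] [-0.5308  0.0186  0.0505] rows 8.5
```

{"fn": "move_arm", "kwargs": {"commands": "0 0 0.1 -0.058 0.018 0.0 85; 0 0 0.2 -0.118 0.036 0.0 85; 0 0 0.3 -0.177 0.054 0.005 85; 0 0 0.4 -0.237 0.072 0.01 85; 0 0 0.5 -0.296 0.09 0.01 85; 0 0 0.6 -0.356 0.108 0.015 85; 0 0 0.68 -0.415 0.125 0.015 85; 0 0 0.74 -0.46 0.14 0.02 85"}}

```text
t: 7.7
ee_pos: [0.4731, -0.2729, 0.2509]
ee_rot: [179.9, -0.0, 28.2]
ft_force: [1.1, 0.3, -0.5]
opening: 0.0725
```

```bash
python3 mv.py .333,-.298,.22,28 .333,-.298,.13,28 .333,-.298,.04,28
```

```text
t 7.7 pos [ 0.4731 -0.2729  0.2509] rot [ 1.7991e+02 -4.0000e-02  2.8190e+01] open 0.0725 F [ 1.1  0.3 -0.5]
[ 0.002 -0.001  0.003] [-0.1353 -0.0441  0.0308] rows 2.3
[ 0.002 -0.001  0.003] [-0.1354 -0.0442  0.1208] rows 3.0
[ 0.002 -0.001  0.003] [-0.1354 -0.0444  0.2108] rows 4.1
```

{"fn": "move_arm", "kwargs": {"commands": "0 0 0 -0.05 -0.015 0.0 85; 0 0 0 -0.1 -0.03 0.015 85; 0 0 0 -0.135 -0.044 0.04 85; 0 0 0 -0.135 -0.044 0.08 85; 0 0 0 -0.135 -0.044 0.09 85; 0 0 0 -0.135 -0.044 0.09 85"}}

```text
t: 8.45
ee_pos: [0.334, -0.2956, 0.1604]
ee_rot: [-180.0, 0.0, 28.4]
ft_force: [0.4, 0.0, 0.3]
opening: 0.0727
```

```bash
python3 mv.py .333,-.298,.10,28 .333,-.298,.04,28; python3 - <<'E'
from ov import *
for n,b in (("top",(320,130,450,290)),("scene",(250,90,400,200))):
    a=arm.get_image(n).astype(float); s=5 if n=="scene" else 3.7
    overlay(a,n,b,s,[((.333,-.298),[(0,.022),(.074,.022)])],f"pics/m1_{n}.png",2)
E
```

```text
t 8.45 pos [ 0.334  -0.2956  0.1604] rot [-179.96    0.     28.43] open 0.0727 F [0.4 0.  0.3]
[-0.001  0.     0.008] [-0.002   0.0017  0.0604] rows 1.0
[-0.001  0.     0.008] [-0.002   0.0017  0.1204] rows 1.9
```

View pics/m1_scene.png

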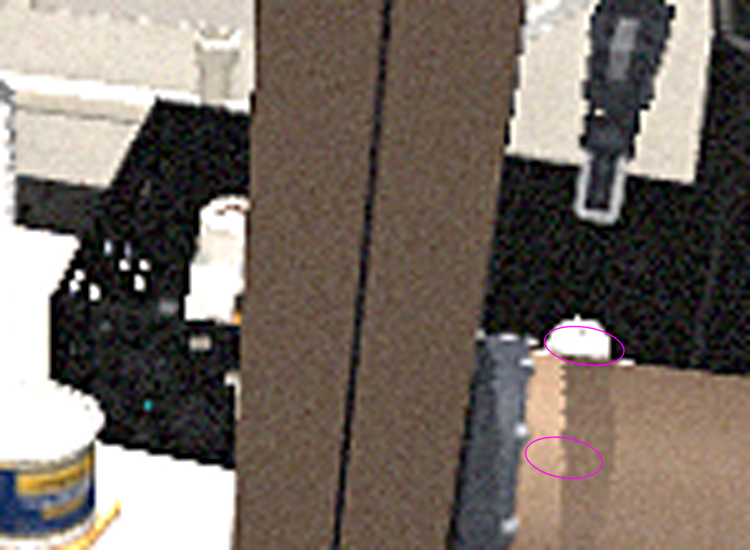

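View pics/m1_top.png

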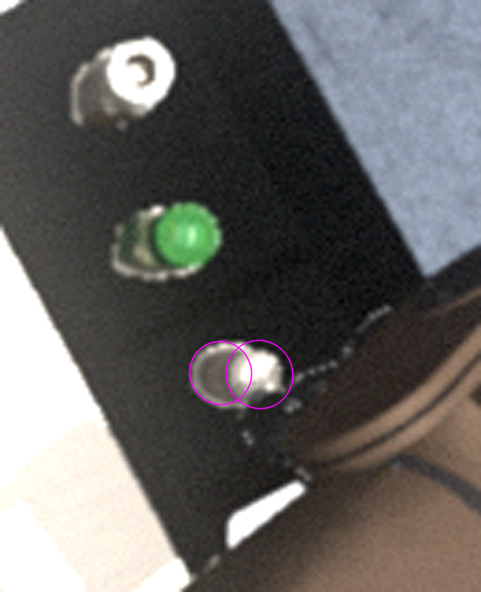

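{"fn": "move_arm", "kwargs": {"commands": "0 0 0.005 -0.002 0.001 0.04 85; 0 0 0.005 -0.002 0.001 0.08 85; 0 0 0.005 -0.002 0.001 0.11 85; 0 0 0.005 -0.002 0.001 0.12 85; 0 0 0.005 -0.002 0.001 0.12 20; 0 0 0.005 -0.002 0.001 0.12 20; 0 0 0.005 -0.002 0.001 0.12 20; 0 0 0.005 -0.002 0.001 0.12 20", "newtons": 30}}

```text
t: 9.55
ee_pos: [0.3334, -0.2987, 0.0422]
ee_rot: [179.8, -0.0, 28.1]
ft_force: [-0.7, 2.1, 7.0]
opening: 0.0364
```

{"fn": "move_arm", "kwargs": {"commands": "0 0 0 0 0 0 20; 0 0 0 0 0 0 20"}}

```text
t: 9.8
ee_pos: [0.3333, -0.2987, 0.0421]
ee_rot: [179.8, -0.0, 28.1]
ft_force: [-1.4, 2.0, 6.7]
opening: 0.0364
```

{"fn": "move_arm", "kwargs": {"commands": "0 0 0 0 0 -0.01 20; 0 0 0 0 0 -0.04 20; 0 0 0 0 0 -0.08 20; 0 0 0 0 0 -0.12 20; 0 0 0 0 0 -0.16 20; 0 0 0 0 0 -0.2 20; 0 0 0 0 0 -0.2 20"}}

```text
t: 10.68
ee_pos: [0.3336, -0.2992, 0.2446]
ee_rot: [179.5, -0.1, 28.1]
ft_force: [0.1, 0.3, -1.9]
opening: 0.0362
```

```bash
python3 - <<'E'
from ov import *
s=arm.read_state(); print(s['ee_pos'],s['ee_rot'],s['opening'],s['ft_force'])
for n,b in (("top",(320,130,450,290)),("scene",(250,20,400,140))):
    a=arm.get_image(n).astype(float); s=5 if n=="scene" else 3.7
    overlay(a,n,b,s,[],f"pics/m2_{n}.png",1.5)
E
```

```text
[ 0.33359008 -0.29917479  0.24464765] [ 1.79482852e+02 -5.91125770e-02  2.81242874e+01] 0.03617544924921197 [ 0.07452812  0.33006216 -1.94961663]
```

View pics/m2_scene.png

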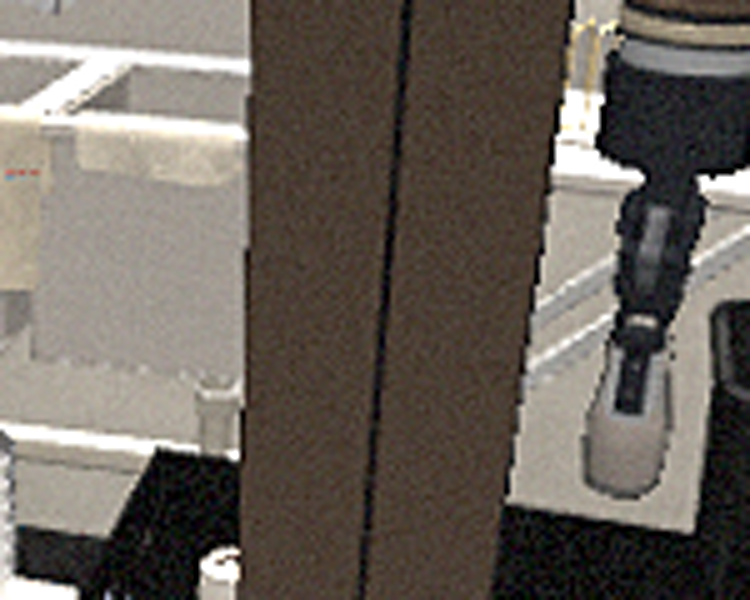

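View pics/m2_top.png

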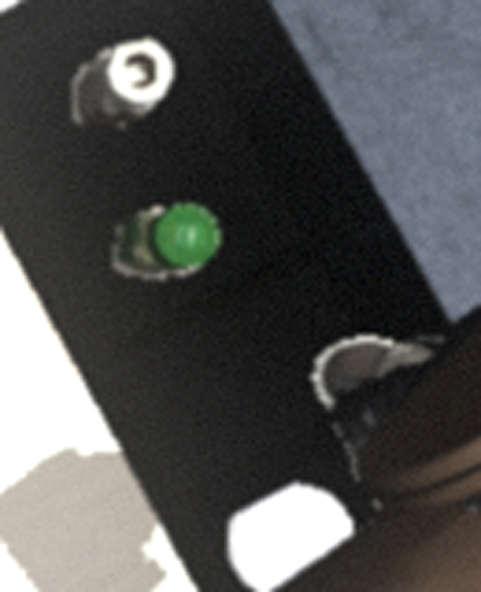

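```bash
python3 mv.py .45,-.12,.25,24 .512,.062,.22,21 .512,.062,.12,21 .512,.062,.06,21
```

```text
t 10.78 pos [ 0.3322 -0.2972  0.24  ] rot [179.99   0.    28.12] open 0.036 F [-0.7  0.9 -1.3]
[ 0.    -0.     0.072] [ 0.1874 -0.1008 -0.01  ] rows 3.4
[ 0.    -0.     0.124] [ 0.3279 -0.2321  0.0199] rows 6.4
[ 0.    -0.     0.124] [ 0.3279 -0.2321  0.1199] rows 6.7
[ 0.    -0.     0.124] [ 0.3279 -0.2321  0.1799] rows 7.0
```

{"fn": "move_arm", "kwargs": {"commands": "0 0 0.01 0.03 -0.016 -0.005 20; 0 0 0.03 0.08 -0.043 -0.01 20; 0 0 0.05 0.13 -0.07 -0.01 20; 0 0 0.08 0.185 -0.1 -0.01 20; 0 0 0.1 0.23 -0.14 -0.005 20; 0 0 0.12 0.28 -0.185 0.005 20; 0 0 0.124 0.315 -0.22 0.015 20; 0 0 0.124 0.328 -0.232 0.02 20"}}

```text
t: 11.78
ee_pos: [0.5109, 0.0644, 0.2168]
ee_rot: [-179.8, 0.3, 21.2]
ft_force: [-0.6, 0.1, -1.0]
opening: 0.0361
```

{"fn": "move_arm", "kwargs": {"commands": "0 0 0 0 0 0.04 20; 0 0 0 0 0 0.08 20; 0 0 0 0 0 0.12 20; 0 0 0 0 0 0.145 20; 0 0 0 0 0 0.152 20; 0 0 0 0 0 0.152 20"}}

```text
t: 12.52
ee_pos: [0.512, 0.0612, 0.0678]
ee_rot: [-180.0, 0.1, 21.0]
ft_force: [0.3, -0.3, -1.2]
opening: 0.0359
```

```bash
python3 mv.py .5122,.0617,.055,21; python3 - <<'E'
from ov import *
for n,b in (("top",(190,110,300,220)),("scene",(170,140,300,240))):
    a=arm.get_image(n).astype(float); s=5 if n=="top" else 6
    overlay(a,n,b,s,[((.5122,.0617),[(.012,.022),(.012,.039),(.086,.017)])],f"pics/m3_{n}.png",1)
E
```

```text
t 12.53 pos [0.512  0.0612 0.0678] rot [-1.7998e+02  7.0000e-02  2.0980e+01] open 0.0359 F [ 0.3 -0.3 -1.2]
[-0.     0.001 -0.   ] [ 0.0004 -0.0004  0.0128] rows 0.2
```

View pics/m3_scene.png

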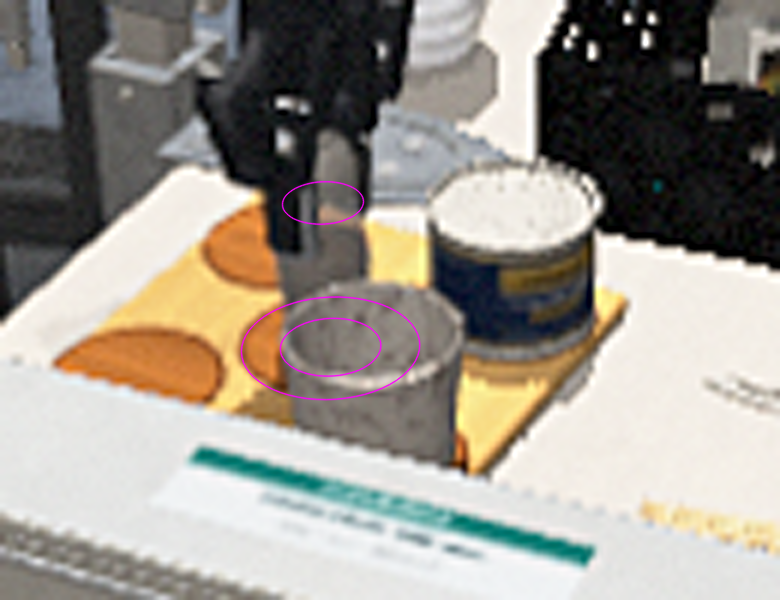

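View pics/m3_top.png

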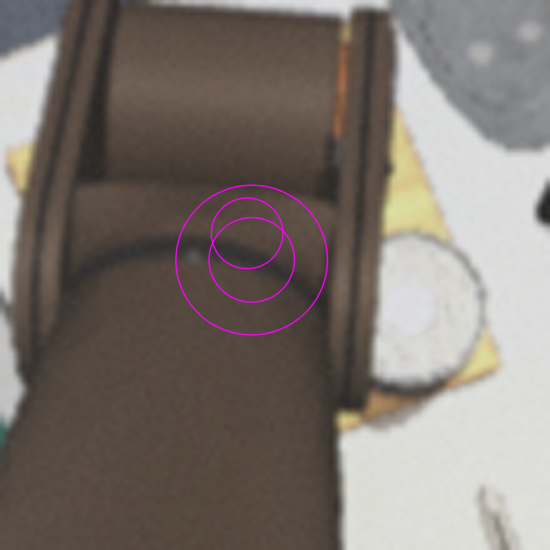

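{"fn": "move_arm", "kwargs": {"commands": "0 0 0 0 0 0.004 20; 0 0 0 0 0 0.008 20; 0 0 0 0 0 0.011 20; 0 0 0 0 0 0.0125 20; 0 0 0 0 0 0.0125 20"}}

```text
t: 13.25
ee_pos: [0.5122, 0.0617, 0.0556]
ee_rot: [-180.0, 0.0, 21.0]
ft_force: [0.0, -0.5, -2.4]
opening: 0.0361
```

{"fn": "move_arm", "kwargs": {"commands": "0 0 0 0 0 0.001 20; 0 0 0 0 0 0.002 20; 0 0 0 0 0 0.002 20"}}

```text
t: 13.62
ee_pos: [0.5128, 0.0618, 0.0543]
ee_rot: [180.0, -0.0, 21.0]
ft_force: [-1.6, 0.4, 1.8]
opening: 0.0362
```

Contact (force rose ~4 N). Release and lift.

{"fn": "move_arm", "kwargs": {"commands": "0 0 0 0 0 0 40; 0 0 0 0 0 0 62; 0 0 0 0 0 0 62; 0 0 0 0 0 -0.01 62; 0 0 0 0 0 -0.05 62; 0 0 0 0 0 -0.1 62; 0 0 0 0 0 -0.15 62; 0 0 0 0 0 -0.19 85"}}

```text
t: 14.62
ee_pos: [0.5127, 0.0616, 0.247]
ee_rot: [179.9, -0.2, 21.0]
ft_force: [1.4, 0.7, 0.0]
opening: 0.0693
```

```bash
python3 mv.py .47,-.12,.25,25 .423,-.2425,.22,28
```

```text
t 14.62 pos [0.5127 0.0616 0.247 ] rot [ 1.7992e+02 -1.6000e-01  2.1020e+01] open 0.0693 F [1.4 0.7 0. ]
[ 0.002 -0.003 -0.07 ] [-0.105   0.1542 -0.003 ] rows 3.0
[ 0.002 -0.003 -0.122] [-0.1929  0.2516  0.0269] rows 5.1
```

{"fn": "move_arm", "kwargs": {"commands": "0 0 -0.01 -0.015 0.022 0 85; 0 0 -0.03 -0.05 0.073 0 85; 0 0 -0.06 -0.085 0.125 0 85; 0 0 -0.09 -0.125 0.172 0 85; 0 0 -0.11 -0.165 0.217 0.01 85; 0 0 -0.122 -0.188 0.245 0.02 85; 0 0 -0.122 -0.193 0.2516 0.03 85; 0 0 -0.122 -0.193 0.2516 0.04 85"}}

```text
t: 15.62
ee_pos: [0.4225, -0.2423, 0.2035]
ee_rot: [-180.0, -0.0, 28.0]
ft_force: [0.1, 0.3, 0.5]
opening: 0.0726
```

```bash
python3 mv.py .423,-.2425,.052,28; python3 - <<'E'
from ov import *
for n,b in (("top",(190,110,300,220)),("scene",(170,140,350,240))):
    a=arm.get_image(n).astype(float); s=5 if n=="top" else 4
    overlay(a,n,b,s,[((.5122,.0617),[(.012,.022),(.012,.039),(.086,.017)]),((.423,-.2425),[(.103,.0205)])],f"pics/m4_{n}.png",1)
E
```

```text
t 15.62 pos [ 0.4225 -0.2423  0.2035] rot [-1.800e+02 -3.000e-02  2.795e+01] open 0.0726 F [0.1 0.3 0.5]
[-0.    -0.    -0.001] [0.0003 0.0004 0.1515] rows 2.4
```

View pics/m4_scene.png

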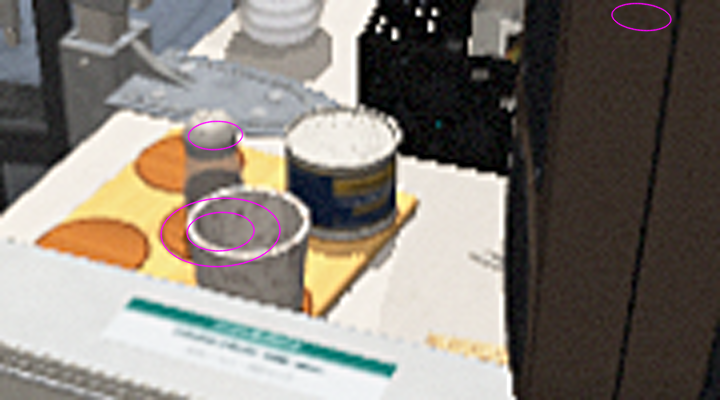

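View pics/m4_top.png

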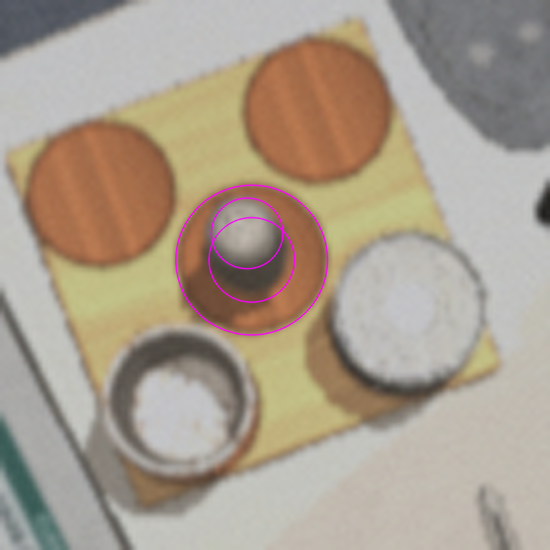

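The mill stands upright at the centre of the middle circle (top view, rings coincide). Now the green jar.

{"fn": "move_arm", "kwargs": {"commands": "0 0 0 0 0 0.03 85; 0 0 0 0 0 0.07 85; 0 0 0 0 0 0.11 85; 0 0 0 0 0 0.14 85; 0 0 0 0 0 0.151 85; 0 0 0 0 0 0.151 85; 0 0 0 0 0 0.151 25; 0 0 0 0 0 0.151 25", "newtons": 30}}

```text
t: 16.73
ee_pos: [0.4236, -0.2431, 0.0547]
ee_rot: [179.9, -0.1, 28.0]
ft_force: [-0.5, 0.8, 4.2]
opening: 0.0457
```

{"fn": "move_arm", "kwargs": {"commands": "0 0 0 0 0 0 25; 0 0 0 0 0 0 25"}}

```text
t: 16.98
ee_pos: [0.4235, -0.2432, 0.0547]
ee_rot: [179.9, -0.1, 28.0]
ft_force: [-0.7, 2.0, 6.4]
opening: 0.0456
```

{"fn": "move_arm", "kwargs": {"commands": "0 0 0 0 0 -0.01 25; 0 0 0 0 0 -0.04 25; 0 0 0 0 0 -0.08 25; 0 0 0 0 0 -0.12 25; 0 0 0 0 0 -0.16 25; 0 0 0 0 0 -0.19 25; 0 0 0 0 0 -0.19 25"}}

```text
t: 17.85
ee_pos: [0.4235, -0.2435, 0.246]
ee_rot: [179.6, -0.1, 28.0]
ft_force: [-0.3, 0.8, -1.7]
opening: 0.0452
```

```bash
python3 mv.py .5,-.1,.25,24 .5896,.0275,.25,21; python3 - <<'E'
from ov import *
for n,b in (("top",(320,130,450,290)),("scene",(250,20,400,140))):
    a=arm.get_image(n).astype(float); s=5 if n=="scene" else 3.7
    overlay(a,n,b,s,[],f"pics/m5_{n}.png",1.5)
E
```

```text
t 17.85 pos [ 0.4235 -0.2435  0.246 ] rot [ 1.7963e+02 -1.3000e-01  2.8000e+01] open 0.0452 F [-0.3  0.8 -1.7]
[ 0.006 -0.002  0.07 ] [ 0.1349 -0.0907 -0.0043] rows 2.6
[ 0.006 -0.003  0.122] [ 0.2739 -0.1612 -0.0044] rows 5.1
```

View pics/m5_scene.png

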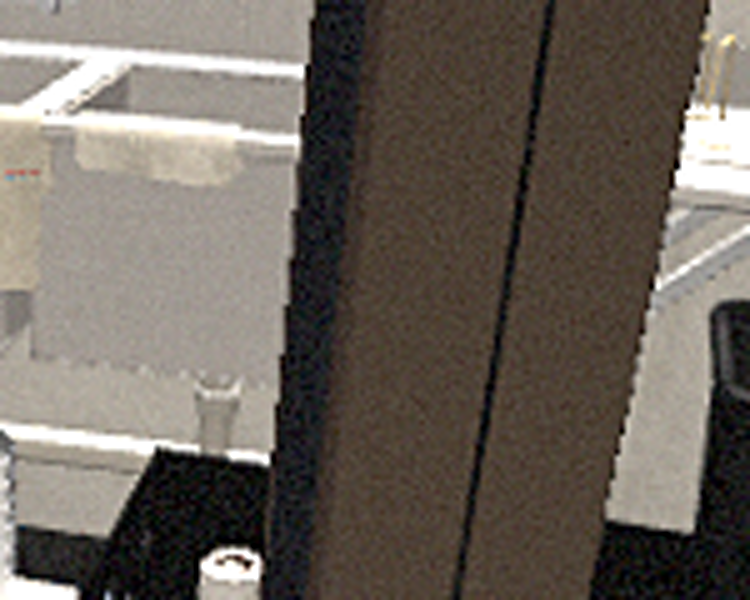

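View pics/m5_top.png

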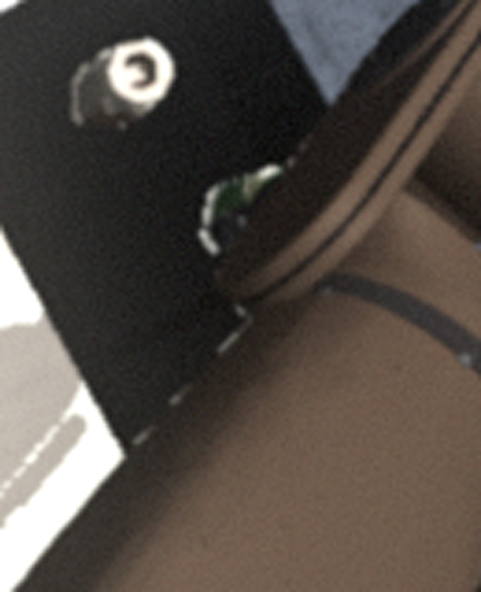

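{"fn": "move_arm", "kwargs": {"commands": "0 0 0.02 0.03 -0.02 0 25; 0 0 0.04 0.08 -0.053 0 25; 0 0 0.07 0.13 -0.087 0 25; 0 0 0.09 0.18 -0.113 0 25; 0 0 0.11 0.225 -0.136 0 25; 0 0 0.122 0.26 -0.153 0 25; 0 0 0.122 0.274 -0.161 0 25; 0 0 0.122 0.274 -0.161 0.02 25"}}

```text
t: 18.95
ee_pos: [0.5892, 0.0286, 0.2223]
ee_rot: [179.9, -0.0, 21.1]
ft_force: [-0.2, 0.2, -1.4]
opening: 0.0454
```

```bash
python3 mv.py .5896,.0275,.08,21
```

```text
t 18.95 pos [0.5892 0.0286 0.2223] rot [ 1.7994e+02 -5.0000e-02  2.1100e+01] open 0.0454 F [-0.2  0.2 -1.4]
[ 0.001 -0.001  0.002] [-0.0002  0.001   0.1423] rows 2.3
```

{"fn": "move_arm", "kwargs": {"commands": "0 0 0 0 0.001 0.03 25; 0 0 0 0 0.001 0.07 25; 0 0 0 0 0.001 0.11 25; 0 0 0 0 0.001 0.135 25; 0 0 0 0 0.001 0.142 25; 0 0 0 0 0.001 0.147 25; 0 0 0 0 0.001 0.152 25; 0 0 0 0 0.001 0.152 25"}}

```text
t: 19.95
ee_pos: [0.5894, 0.0273, 0.0713]
ee_rot: [180.0, -0.0, 21.0]
ft_force: [0.2, -0.6, -1.5]
opening: 0.0455
```

{"fn": "move_arm", "kwargs": {"commands": "0 0 0 0 0 0.002 25; 0 0 0 0 0 0.004 25; 0 0 0 0 0 0.0045 25; 0 0 0 0 0 0.0045 25"}}

```text
t: 20.45
ee_pos: [0.5895, 0.0275, 0.0668]
ee_rot: [180.0, -0.0, 21.0]
ft_force: [-0.6, 0.9, 2.9]
opening: 0.0454
```

Contact. Release and lift.

{"fn": "move_arm", "kwargs": {"commands": "0 0 0 0 0 0 50; 0 0 0 0 0 0 70; 0 0 0 0 0 0 70; 0 0 0 0 0 -0.01 70; 0 0 0 0 0 -0.05 70; 0 0 0 0 0 -0.1 70; 0 0 0 0 0 -0.15 70; 0 0 0 0 0 -0.18 85"}}

```text
t: 21.45
ee_pos: [0.5901, 0.0273, 0.2507]
ee_rot: [179.8, -0.3, 21.0]
ft_force: [0.1, -0.4, -0.2]
opening: 0.0724
```

```bash
python3 mv.py .528,-.2175,.25,28 .528,-.2175,.2,28
```

```text
t 21.45 pos [0.5901 0.0273 0.2507] rot [179.85  -0.27  21.02] open 0.0724 F [ 0.1 -0.4 -0.2]
[ 0.003 -0.005 -0.122] [-0.1458  0.2062  0.0005] rows 4.0
[ 0.003 -0.005 -0.122] [-0.1461  0.2061  0.0505] rows 4.1
```

{"fn": "move_arm", "kwargs": {"commands": "0 0 -0.01 -0.018 0.026 0 85; 0 0 -0.03 -0.05 0.071 0 85; 0 0 -0.06 -0.083 0.118 0 85; 0 0 -0.09 -0.115 0.163 0 85; 0 0 -0.11 -0.137 0.193 0.01 85; 0 0 -0.122 -0.146 0.206 0.02 85; 0 0 -0.122 -0.146 0.206 0.04 85; 0 0 -0.122 -0.146 0.206 0.05 85"}}

```text
t: 22.45
ee_pos: [0.5261, -0.2162, 0.1944]
ee_rot: [-179.9, 0.1, 28.0]
ft_force: [-0.8, 0.2, -0.1]
opening: 0.0726
```

```bash
python3 mv.py .528,-.2175,.055,28; python3 - <<'E'
from ov import *
for n,b in (("top",(190,110,400,220)),("scene",(170,90,350,240))):
    a=arm.get_image(n).astype(float); s=3.7 if n=="top" else 4
    overlay(a,n,b,s,[((.5122,.0617),[(.012,.022),(.012,.039),(.086,.017)]),((.5896,.0275),[(.012,.0205),(.115,.0205)]),((.528,-.2175),[(.107,.0205)])],f"pics/m6_{n}.png",1)
E
```

```text
t 22.45 pos [ 0.5261 -0.2162  0.1944] rot [-1.7986e+02  6.0000e-02  2.8020e+01] open 0.0726 F [-0.8  0.2 -0.1]
[-0.002  0.001  0.   ] [0.0012 0.0024 0.1394] rows 2.2
```

View pics/m6_scene.png

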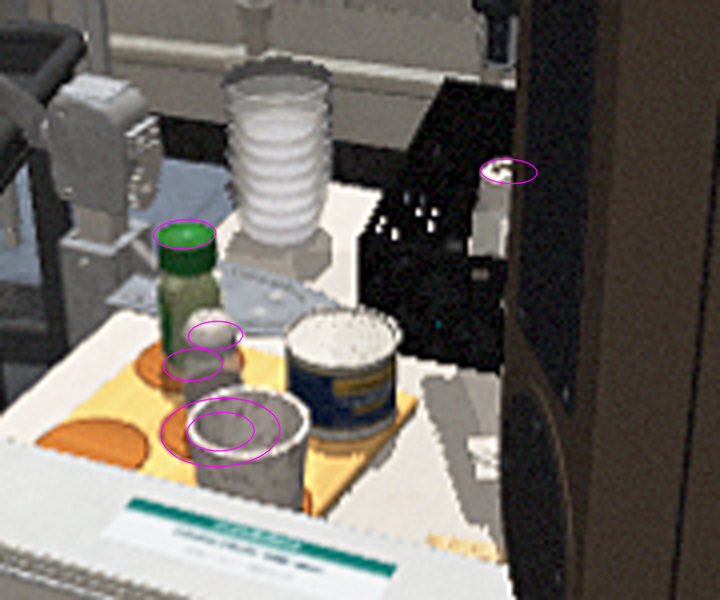

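View pics/m6_top.png

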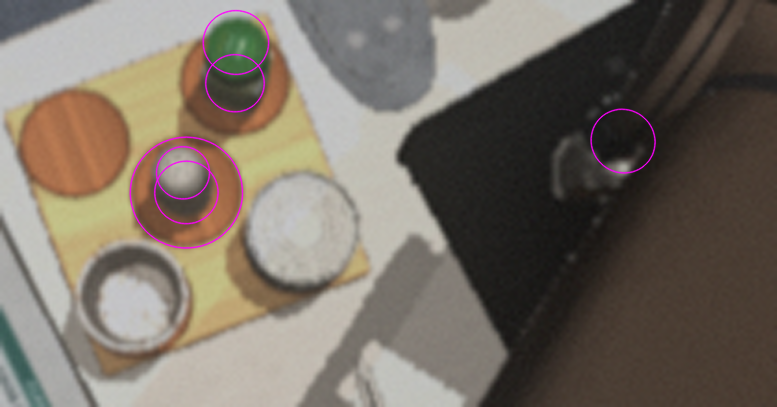

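{"fn": "move_arm", "kwargs": {"commands": "0 0 0 0.001 0.002 0.03 85; 0 0 0 0.001 0.002 0.07 85; 0 0 0 0.001 0.002 0.11 85; 0 0 0 0.001 0.002 0.13 85; 0 0 0 0.001 0.002 0.14 85; 0 0 0 0.001 0.002 0.14 25; 0 0 0 0.001 0.002 0.14 25; 0 0 0 0.001 0.002 0.14 25", "newtons": 30}}

```text
t: 23.55
ee_pos: [0.5295, -0.2191, 0.0578]
ee_rot: [179.9, -0.1, 28.0]
ft_force: [-0.4, 0.1, 2.1]
opening: 0.0436
```

{"fn": "move_arm", "kwargs": {"commands": "0 0 0 0 0 0 25; 0 0 0 0 0 0 25"}}

```text
t: 23.8
ee_pos: [0.5295, -0.2191, 0.0578]
ee_rot: [179.9, -0.1, 28.0]
ft_force: [0.2, 0.6, 6.0]
opening: 0.044
```

{"fn": "move_arm", "kwargs": {"commands": "0 0 0 0 0 -0.01 25; 0 0 0 0 0 -0.04 25; 0 0 0 0 0 -0.08 25; 0 0 0 0 0 -0.12 25; 0 0 0 0 0 -0.16 25; 0 0 0 0 0 -0.195 25; 0 0 0 0 0 -0.195 25"}}

```text
t: 24.68
ee_pos: [0.5297, -0.2193, 0.2548]
ee_rot: [179.7, -0.2, 28.0]
ft_force: [0.6, -1.0, -1.6]
opening: 0.0443
```

```bash
python3 mv.py .5464,.1392,.25,21
```

```text
t 24.68 pos [ 0.5297 -0.2193  0.2548] rot [179.67  -0.18  28.01] open 0.0443 F [ 0.6 -1.  -1.6]
[ 0.006 -0.004  0.122] [ 0.183  -0.3087  0.0036] rows 5.7
```

{"fn": "move_arm", "kwargs": {"commands": "0 0 0.01 0.016 -0.027 0 25; 0 0 0.03 0.045 -0.075 0 25; 0 0 0.05 0.075 -0.127 0 25; 0 0 0.07 0.105 -0.178 0 25; 0 0 0.09 0.135 -0.228 0 25; 0 0 0.11 0.162 -0.273 0 25; 0 0 0.122 0.178 -0.3 0 25; 0 0 0.122 0.183 -0.309 0.005 25"}}

```text
t: 25.68
ee_pos: [0.5439, 0.1419, 0.244]
ee_rot: [-180.0, 0.2, 21.2]
ft_force: [-0.2, -1.2, -1.2]
opening: 0.0438
```

{"fn": "move_arm", "kwargs": {"commands": "0 0 0 0 0 0.02 25; 0 0 0 0 0 0.06 25; 0 0 0 0 0 0.1 25; 0 0 0 0 0 0.14 25; 0 0 0 0 0 0.16 25; 0 0 0 0 0 0.168 25; 0 0 0 0 0 0.168 25"}}

```text
t: 26.55
ee_pos: [0.5444, 0.1393, 0.0772]
ee_rot: [-180.0, 0.1, 20.9]
ft_force: [-1.1, -0.4, -1.8]
opening: 0.0443
```

```bash
python3 mv.py .5464,.1392,.0705,21
```

```text
t 26.55 pos [0.5444 0.1393 0.0772] rot [-1.7998e+02  1.1000e-01  2.0950e+01] open 0.0443 F [-1.1 -0.4 -1.8]
[-0.     0.002 -0.001] [0.0018 0.0008 0.0067] rows 0.1
```

{"fn": "move_arm", "kwargs": {"commands": "0 0 0 0.002 0.001 0.003 25; 0 0 0 0.002 0.001 0.005 25; 0 0 0 0.002 0.001 0.007 25; 0 0 0 0.002 0.001 0.0075 25; 0 0 0 0.002 0.001 0.0075 25"}}

```text
t: 27.18
ee_pos: [0.5472, 0.1401, 0.0708]
ee_rot: [180.0, 0.0, 21.0]
ft_force: [1.4, -0.2, -1.7]
opening: 0.0439
```

{"fn": "move_arm", "kwargs": {"commands": "0 0 0 0 0 0.001 25; 0 0 0 0 0 0.002 25; 0 0 0 0 0 0.002 25"}}

```text
t: 27.55
ee_pos: [0.5478, 0.1404, 0.0698]
ee_rot: [-180.0, -0.1, 21.0]
ft_force: [0.1, 1.6, 4.7]
opening: 0.044
```

{"fn": "move_arm", "kwargs": {"commands": "0 0 0 0 0 0 50; 0 0 0 0 0 0 70; 0 0 0 0 0 0 70; 0 0 0 0 0 -0.01 70; 0 0 0 0 0 -0.05 70; 0 0 0 0 0 -0.1 70; 0 0 0 0 0 -0.15 70; 0 0 0 0 0 -0.18 85"}}

```text
t: 28.55
ee_pos: [0.5482, 0.1401, 0.2529]
ee_rot: [179.9, -0.3, 21.0]
ft_force: [-0.6, -0.4, -0.1]
opening: 0.0724
```

```bash
python3 - <<'E'
from h import *
for p in [(147,163),(178,149),(150,177),(212,291)]: print(p,atz("top",p,.06)[:2].round(3),atz("top",p,.0)[:2].round(3))
for p in [(146,218),(152,235),(302,272)]: print("scene",p,atz("scene",p,.06)[:2].round(3),atz("scene",p,.0)[:2].round(3))
E
python3 mv.py .459,.365,.25,36
```

```text
(147, 163) [0.501 0.287] [0.511 0.304]
(178, 149) [0.535 0.212] [0.548 0.223]
(150, 177) [0.467 0.279] [0.474 0.295]
(212, 291) [0.193 0.127] [0.183 0.133]
scene (146, 218) [0.507 0.286] [0.583 0.257]
scene (152, 235) [0.446 0.304] [0.514 0.277]
scene (302, 272) [0.162 0.14 ] [0.199 0.094]
t 28.55 pos [0.5482 0.1401 0.2529] rot [179.91  -0.28  21.02] open 0.0724 F [-0.6 -0.4 -0.1]
[ 0.002 -0.005 -0.261] [-0.0026 -0.242   0.0025] rows 3.9
```

{"fn": "move_arm", "kwargs": {"commands": "0 0 -0.03 0 -0.02 0 95; 0 0 -0.07 0 -0.06 0 95; 0 0 -0.11 0 -0.105 0 95; 0 0 -0.16 0 -0.15 0 95; 0 0 -0.21 0 -0.195 0 95; 0 0 -0.26 -0.002 -0.23 0 95; 0 0 -0.26 -0.0025 -0.242 0.02 95; 0 0 -0.26 -0.0025 -0.242 0.05 95"}}

```text
t: 29.55
ee_pos: [0.4569, 0.3658, 0.1967]
ee_rot: [180.0, 0.0, 36.0]
ft_force: [-0.4, 0.4, 0.0]
opening: 0.0812
```

```bash
python3 - <<'E'
from ov import *
for n,b in (("top",(95,110,295,240)),("scene",(95,120,300,300))):
    a=arm.get_image(n).astype(float); s=3.7 if n=="top" else 3.3
    overlay(a,n,b,s,[((.5122,.0617),[(.012,.022),(.012,.039),(.086,.017)]),((.5896,.0275),[(.012,.0205),(.115,.0205)]),((.5464,.1392),[(.119,.0205),(.012,.0205)]),((.459,.365),[(0,.0315),(.061,.022)])],f"pics/m7_{n}.png",1)
for n in("top","scene"):
  for i in range(3):
    if i: arm.get_image(n)
    print(n,[d['uv'] for d in arm.tip_of(n,"cups")[:1]],[d['uv'] for d in arm.tip_of(n,"timer")[:1]])
E
python3 mv.py .459,.365,.03,36
```

```text
top [[127.4, 183.2]] [[144.2, 211.4]]
top [] []
top [[125.8, 182.7]] [[142.0, 216.1]]
scene [[126.2, 264.8]] [[168.4, 273.7]]
scene [[125.4, 266.8]] [[166.1, 271.8]]
scene [[127.6, 268.5]] [[167.6, 271.9]]
t 30.45 pos [0.4581 0.365  0.1988] rot [180.    -0.    35.91] open 0.0812 F [-0.   0.  -0.4]
[ 0.    -0.    -0.001] [0.0007 0.0006 0.1688] rows 2.7
```

View pics/m7_scene.png

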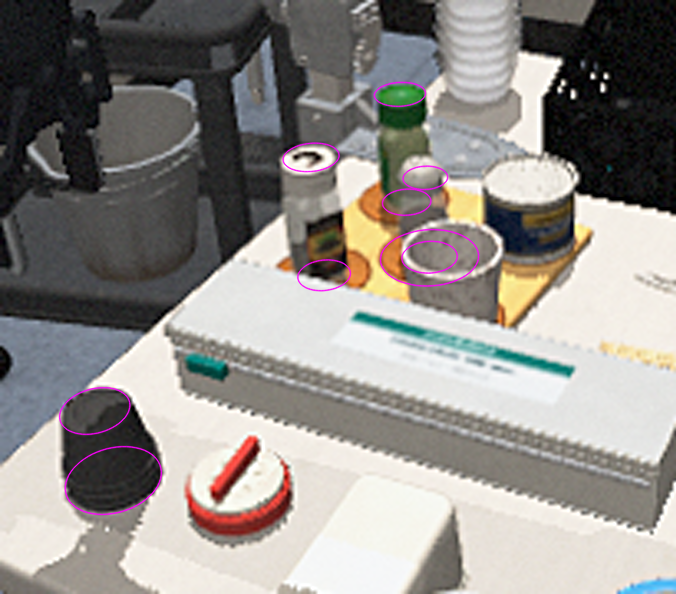

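View pics/m7_top.png

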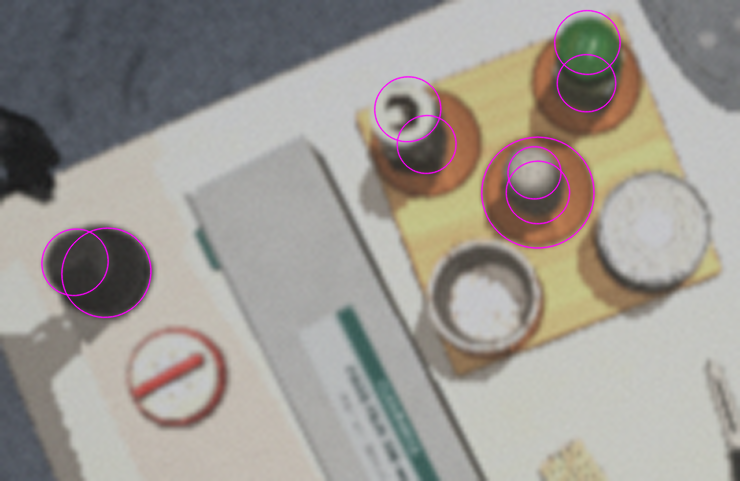

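{"fn": "move_arm", "kwargs": {"commands": "0 0 0 0.0005 0.0005 0.03 95; 0 0 0 0.0005 0.0005 0.07 95; 0 0 0 0.0005 0.0005 0.11 95; 0 0 0 0.0005 0.0005 0.15 95; 0 0 0 0.0005 0.0005 0.17 95; 0 0 0 0.0005 0.0005 0.174 95; 0 0 0 0.0005 0.0005 0.174 35; 0 0 0 0.0005 0.0005 0.174 35", "newtons": 25}}

```text
t: 31.45
ee_pos: [0.4603, 0.3658, 0.0271]
ee_rot: [180.0, -0.2, 35.9]
ft_force: [0.3, 0.5, 1.2]
opening: 0.0543
```

{"fn": "move_arm", "kwargs": {"commands": "0 0 0 0 0 0 35; 0 0 0 0 0 0 35; 0 0 0 0 0 0 35"}}

```text
t: 31.82
ee_pos: [0.4603, 0.3658, 0.027]
ee_rot: [180.0, -0.2, 35.9]
ft_force: [-0.9, -0.1, 6.9]
opening: 0.0541
```

{"fn": "move_arm", "kwargs": {"commands": "0 0 0 0 0 -0.01 35; 0 0 0 0 0 -0.04 35; 0 0 0 0 0 -0.08 35; 0 0 0 0 0 -0.12 35; 0 0 0 0 0 -0.16 35; 0 0 0 0 0 -0.2 35; 0 0 0 0 0 -0.225 35; 0 0 0 0 0 -0.225 35"}}

```text
t: 32.83
ee_pos: [0.4597, 0.3654, 0.2527]
ee_rot: [180.0, -0.3, 35.9]
ft_force: [0.3, 0.7, 0.2]
opening: 0.0544
```

```bash
python3 - <<'E'
from ov import *
A=np.mean([arm.get_image("top").astype(float) for _ in range(4)],0);B=np.mean([arm.get_image("scene").astype(float) for _ in range(4)],0)
np.save("tinT.npy",A);np.save("tinS.npy",B)
C=[((.4779,-.0159),[(.012,.0375),(.07,.0375)])]
overlay(A,"top",(235,130,305,205),7,C,"pics/t_top.png",1)
overlay(B,"scene",(220,150,300,220),8,C,"pics/t_sc.png",1)
overlay(B,"scene",(60,60,260,240),3,[],"pics/c_sc.png",1.5)
E
python3 mv.py .52,.2,.25,30 .4779,-.0159,.25,21
```

```text
t 33.23 pos [0.4584 0.3647 0.2484] rot [-1.7998e+02  1.3000e-01  3.5910e+01] open 0.0544 F [ 0.8 -0.8 -0.1]
[-0.     0.002  0.103] [-0.0467  0.1695 -0.0015] rows 2.8
[0.    0.002 0.26 ] [-0.2074  0.3197 -0.0012] rows 6.1
```

View pics/t_top.png

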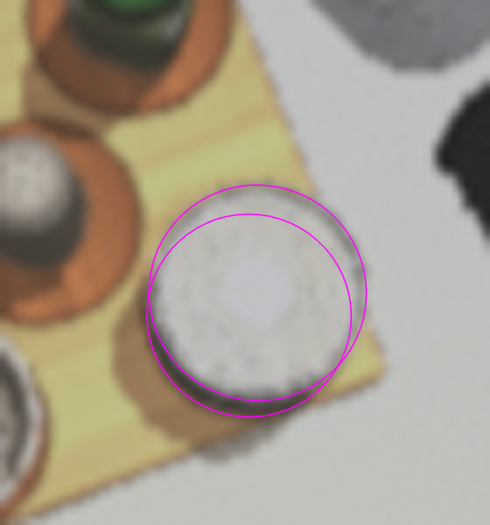

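View pics/t_sc.png

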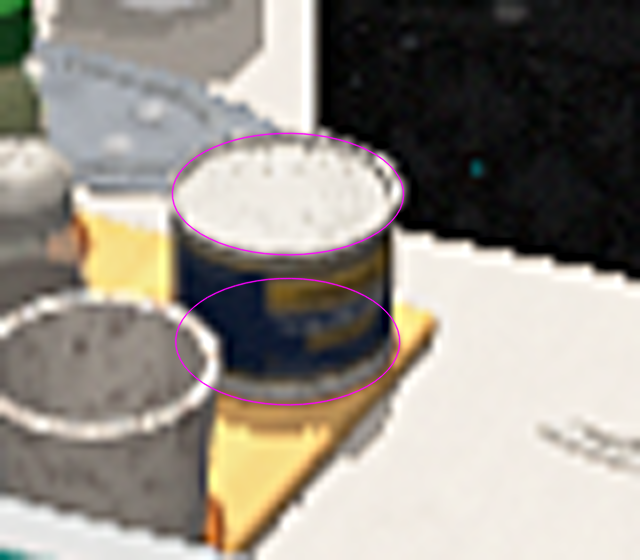

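View pics/c_sc.png

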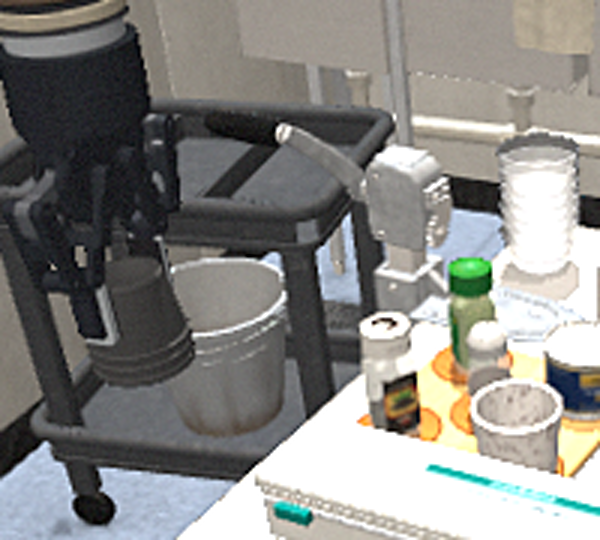

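```bash
python3 - <<'E'
from ov import *
B=np.load("tinS.npy");A=np.load("tinT.npy")
c=[((.4584,.3647),[(.2214,.0315),(.2824,.022)])]
overlay(B,"scene",(60,100,160,200),6,c,"pics/c2_sc.png",2)
overlay(A,"top",(40,120,160,240),5,c,"pics/c2_top.png",2)
E
```

```text
(no output)
```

View pics/c2_sc.png

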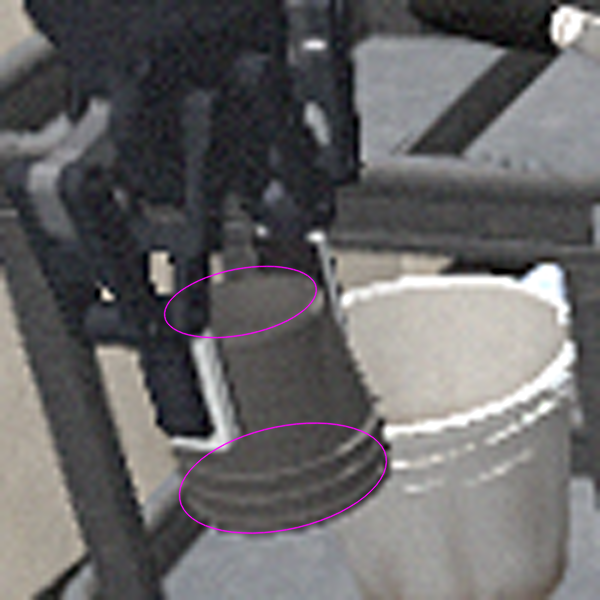

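View pics/c2_top.png

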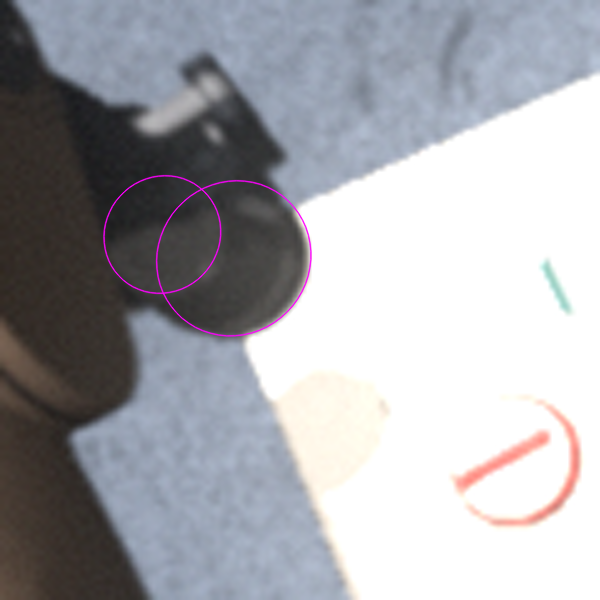

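```bash
python3 mv.py .4775,-.015,.23,21
```

```text
t 33.23 pos [0.4584 0.3647 0.2484] rot [-1.7998e+02  1.3000e-01  3.5910e+01] open 0.0544 F [ 0.8 -0.8 -0.1]
[0.    0.002 0.26 ] [-0.2071  0.3187  0.0188] rows 6.1
```

{"fn": "move_arm", "kwargs": {"commands": "0 0 0.03 -0.015 0.023 0 35; 0 0 0.07 -0.045 0.069 0 35; 0 0 0.11 -0.077 0.118 0 35; 0 0 0.15 -0.11 0.169 0 35; 0 0 0.19 -0.142 0.219 0.005 35; 0 0 0.23 -0.174 0.268 0.01 35; 0 0 0.26 -0.197 0.304 0.015 35; 0 0 0.26 -0.207 0.319 0.019 35"}}

```text
t: 34.22
ee_pos: [0.4781, -0.0168, 0.2303]
ee_rot: [-180.0, 0.0, 20.9]
ft_force: [-0.4, 0.8, -0.3]
opening: 0.0541
```

{"fn": "move_arm", "kwargs": {"commands": "0 0 0 0 0 0.02 35; 0 0 0 0 0 0.05 35; 0 0 0 0 0 0.08 35; 0 0 0 0 0 0.1 35; 0 0 0 0 0 0.115 35; 0 0 0 0 0 0.12 35; 0 0 0 0 0 0.12 35"}}

```text
t: 35.1
ee_pos: [0.4785, -0.0147, 0.111]
ee_rot: [180.0, -0.0, 21.0]
ft_force: [-0.2, 0.1, -0.3]
opening: 0.0544
```

```bash
python3 mv.py .4775,-.015,.099,21; python3 - <<'E'
from ov import *
a=arm.get_image("scene").astype(float)
overlay(a,"scene",(200,110,310,220),5.4,[((.4775,-.015),[(.07,.0375),(.083,.0315)])],"pics/c3.png",1.3)
E
```

```text
t 35.1 pos [ 0.4785 -0.0147  0.111 ] rot [ 1.800e+02 -1.000e-02  2.104e+01] open 0.0544 F [-0.2  0.1 -0.3]
[ 0.    -0.     0.001] [-0.001  -0.0001  0.012 ] rows 0.2
```

View pics/c3.png

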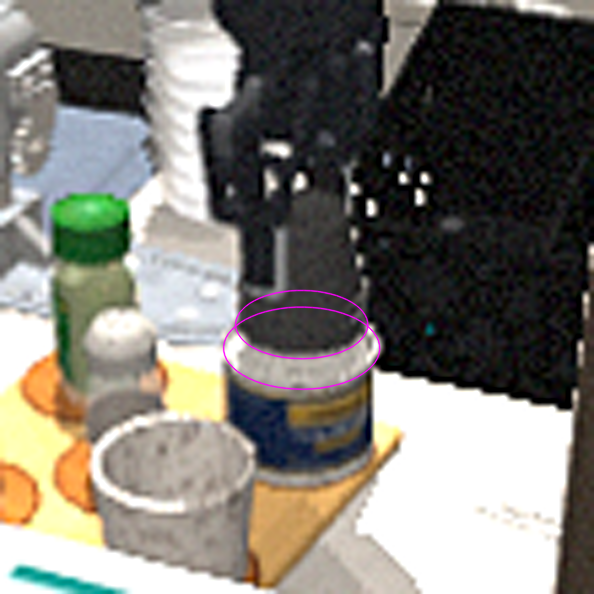

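{"fn": "move_arm", "kwargs": {"commands": "0 0 0 -0.001 0 0.004 35; 0 0 0 -0.001 0 0.008 35; 0 0 0 -0.001 0 0.011 35; 0 0 0 -0.001 0 0.0125 35; 0 0 0 -0.001 0 0.0125 35"}}

```text
t: 35.78
ee_pos: [0.4772, -0.0152, 0.0981]
ee_rot: [-180.0, 0.0, 21.0]
ft_force: [-0.2, 0.5, -0.2]
opening: 0.0544
```

{"fn": "move_arm", "kwargs": {"commands": "0 0 0 0 0 0.001 35; 0 0 0 0 0 0.002 35; 0 0 0 0 0 0.002 35"}}

```text
t: 36.15
ee_pos: [0.4775, -0.0152, 0.097]
ee_rot: [180.0, -0.0, 21.0]
ft_force: [-2.3, 0.5, 4.1]
opening: 0.0539
```

Contact on the lid. Release and lift.

{"fn": "move_arm", "kwargs": {"commands": "0 0 0 0 0 0 60; 0 0 0 0 0 0 80; 0 0 0 0 0 0 90; 0 0 0 0 0 0 90; 0 0 0 0 0 -0.02 90; 0 0 0 0 0 -0.06 90; 0 0 0 0 0 -0.11 90; 0 0 0 0 0 -0.16 90"}}

```text
t: 37.15
ee_pos: [0.477, -0.0152, 0.2574]
ee_rot: [-180.0, 0.0, 21.0]
ft_force: [-0.2, -0.0, 0.3]
opening: 0.0766
```

```bash
python3 mv.py .45,-.25,.28,21
```

```text
t 37.15 pos [ 0.477  -0.0152  0.2574] rot [-1.7999e+02  2.0000e-02  2.1010e+01] open 0.0766 F [-0.2 -0.   0.3]
[-0.  0.  0.] [-0.1094  0.2095 -0.0226] rows 3.8
```

{"fn": "move_arm", "kwargs": {"commands": "0 0 0 -0.02 0.035 -0.01 90; 0 0 0 -0.045 0.085 -0.02 90; 0 0 0 -0.07 0.135 -0.02 90; 0 0 0 -0.095 0.18 -0.02 90; 0 0 0 -0.11 0.21 -0.02 90; 0 0 0 -0.11 0.21 -0.02 90"}}

```text
t: 37.9
ee_pos: [0.4494, -0.2526, 0.2758]
ee_rot: [-180.0, 0.0, 20.8]
ft_force: [0.6, -0.3, -0.1]
opening: 0.0767
```

```bash
python3 - <<'E'
from ov import *
O=[((.5122,.0617),[(.012,.022),(.012,.039),(.086,.017)]),((.5896,.0275),[(.012,.0205),(.115,.0205)]),((.5464,.1392),[(.119,.0205),(.012,.0205)]),((.4775,-.0155),[(.07,.0375),(.07,.0315),(.131,.022)])]
for n,b,s in (("top",(190,105,310,220),5),("scene",(165,120,300,240),5)):
    a=np.mean([arm.get_image(n).astype(float) for _ in range(3)],0)
    overlay(a,n,b,s,O,f"pics/f_{n}.png",1.2)
    overlay(a,n,(90,100,310,260),3.5,[((.385,.309),[(0,.0335)])],f"pics/f2_{n}.png",1.2)
E
```

```text
(no output)
```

View pics/f_scene.png

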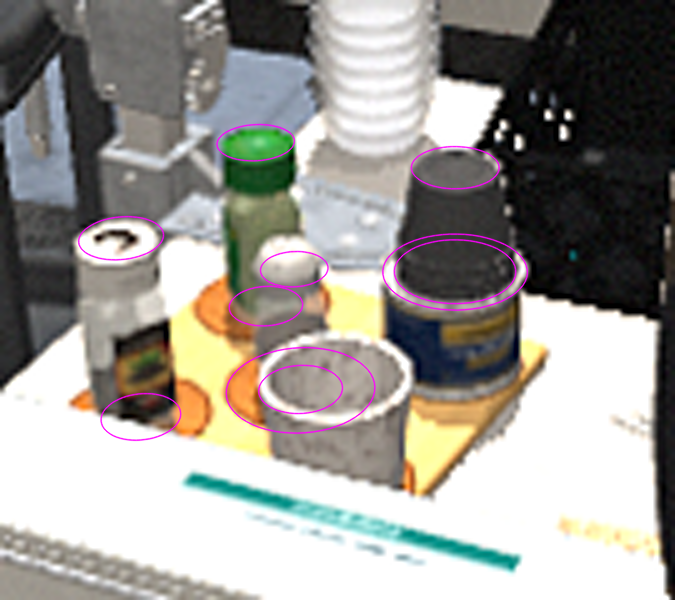

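View pics/f_top.png

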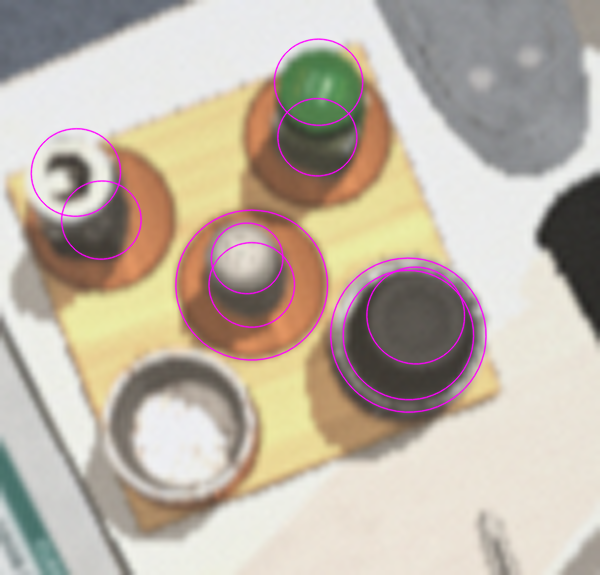

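View pics/f2_top.png

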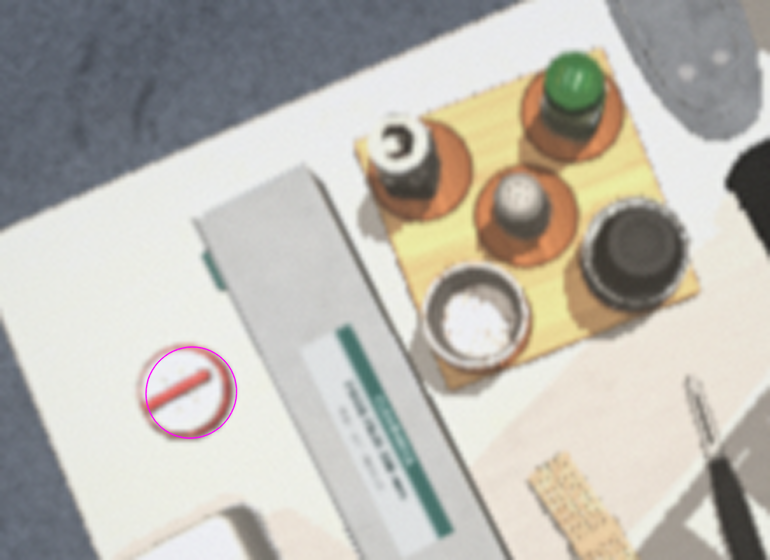

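```bash
python3 -c "
from cell import arm
print(arm.hand_in(), arm.read_state()['t'])"
```

```text
the job is handed in; nothing more can be done
the job is handed in; nothing more can be done
```

I placed everything in the order you asked, then handed the job in at about 38 s, well under the 104 s limit:

- **Mill:** on the middle circle.
- **Green-capped jar:** on the back right circle, behind the tin.
- **White-capped jar:** on the back left circle, behind the pot.
- **Black cups:** on top of the tin.

**Last checks:** in both cameras all four pieces stood upright, within a few millimetres of their targets. The cups sat centred on the lid. The tin, pot and timer showed no movement I could see. The gripper was empty and well clear of everything. No force reading went above about 7 N.

**Readings that disagreed:** the finger openings while gripping did not match the stated diameters. They read 36 mm on the 44 mm mill and 44–46 mm on the 41 mm jars. Pictures showed the mill and green jar lifted, and all three placed correctly. The hand-in gave no verdict, so the outcome rests on these checks.

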